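# Fit a nested set of filter cones to the filter flasks

## Robot

A 7-joint arm with a two-finger parallel gripper is mounted at the origin on a cart in front of the work surface, level with it; the furniture and walls round the work are solid. World frame = base frame: x ahead of the robot, y to its left, z up, the work surface at z = 0. Lengths are in m, angles in rad, forces in N, time in s.
With the tool pointing down it reaches from about 0.4 to 0.9 m from the base axis. Payload 5.6 kg.
Tool frame: the origin (TCP) lies midway between the tips of the shut fingers; the grasp point (between the pads) lies 19 mm behind it; z points along the fingers, x is the direction in which the jaws open and shut, and the axes are right-handed (so a half turn about z gives the same grasp; the last joint's range is limited). The gripper opens to 92 mm and grips with 3 to 60 N. Pads are 20 mm wide; open, the fingers measure 128 mm over their backs; the gripper's body (75 mm by 189 mm) begins 69 mm behind the grasp point.
Start: joints at [1.16, 0.468, -0.012, 1.603, 0.006, 1.071, -0.056], TCP at [0.234, -0.607, 0.215] pointing down, gripper open.
Joint ranges: [-2.53, 2.53], [-0.31, 2.02], [-1.57, 1.55], [0.28, 2.44], [-1.29, 4.43], [0.15, 1.84], [-2.92, 2.92]. Speed limits (rad/s): [2.57, 2.57, 3.14, 3.14, 3.14, 3.14, 3.14].

## Interface

Orientations are given as a rotation vector (axis times angle).
In Python, from cell import * gives the robot as it stands.
- The arm moves only by the tool play_rows, never from a script. Its argument "rows" is a list of rows, each an object with "xyz": the shift along the tool's x, y, z as a fraction of full scale, a list of three; "turn": the turn, a rotation vector about the tool's x, y, z as a fraction of full scale, a list of three; "gripper": the closure, from 0 (fully open) to 1 (shut). A call has exactly 10 rows; each row shifts and turns the commanded pose from where the row before left it, along the tool's axes as they then stand; what a row does not reach is not made up. Full scale, the value 1, is 2.5 cm for a shift and 180 degrees for a turn. A row lasts 1/12 s, in which the tool goes at most 41.7 mm and 7.16 degrees, less where a joint would pass 70% of its speed; a pose out of reach is approached as far as the arm can. A call with a number of a shift or a turn outside -1 to 1 is refused whole. A call with a gripper value outside its range is refused whole. The fingers move at their own pace and stop on an object; "grip_force" is the grip in N (left out, the last holds). Time passes only in rows, so rows that do not move let the fingers close, or fill a call up. It gives the time, the measured TCP pose, the force and the opening at its end, in the units of the state.
- get_obs(): the state, without advancing time (a new reading comes with each control period).
- read_camera(name): name is "scene" or "top" or "wrist"; returns a dict with "img" (480x640x3 uint8, red, green, blue), "depth" (480x640 float32, m along the optical axis (not along the pixel's ray), 0 where there is no reading), "camera_matrix" (3x3 intrinsics, pixels), "world_from_camera" (4x4, takes a point from camera to world coordinates). Camera axes: x right, y down, z forward; pixel columns grow to the right and rows downward; lengths in m; the calibration is good to about 2 mm. A picture is of the moment at which its call begins.
- job_done(): hands the job in, once; it reports no verdict.
Trained networks look in a picture, given as the dict that the camera call returned (one of the last four; its "shot" number tells which), for a name from the list of things; names that differ only in an ending like _2 or _b are one class to them, and where a whole thing is asked for, a point or a joint stands for the part that bears it (a point fixed in the world has none). Each returns a list of dicts, best first, with "score" (0 to 1); they miss things now and then, are a little off and sometimes report something else, mostly with a low value. They report only what shows in the picture. A call takes as long as a camera call. They do not tell look-alikes from the thing itself.
- search_frame(query, picture): "extent" ([left, top, width, height] in pixels, round what is visible of it).
The state is a dict: "time_s": time; "joint_positions": joint angles; "joint_vel": joint speeds; "effort": joint torques, N m; "position": TCP position; "eef_rot": TCP orientation; "wrist_force": force on the tool from outside, world axes, zero at the start; "wrist_torque": the same for the moment, N m; "width": opening from 0.0 (shut) to 1.0 (fully open).
Only numpy, scipy, OpenCV 4.12 (cv2) and the standard library are available. Lean on these libraries where they do the work, as an engineer would, in place of code of your own. Each camera call takes 0.05 s, during which the arm holds its last target. There are 200 camera calls.

## Task

Set up the vacuum filtration: take the nested set of rubber filter cones apart and seat each cone, narrow end down, in the neck of the one flask it fits, biggest cone in the biggest flask and so on down. Each cone must sit straight with its collar resting on the flask's rim, and the flasks must stay standing; leave the wash bottle and the single blue-capped bottle behind the flasks where they are.

Things in the scene. Friction and masses are not known exactly. Their poses are not given: they have to be found in the camera images.
- cone_a_center (a point): Centre of the largest filter cone (pale grey rubber, 42 mm high, 75 g): a collar 66 mm across, 14 mm high, over a 28 mm high taper 53 mm across under the collar, 39 mm at the foot; bore 44 mm. Point: on the axis, 21 mm above the foot; the collar spans 7 to 21 mm above it. z axis up. At the start lowest in the nest, narrow end on the bench; each collar rests on the one below, centres 14 mm apart.
- cone_b_center (a point): Centre of the second largest filter cone (pale grey rubber, 42 mm high, 48 g): a collar 53 mm across, 14 mm high, over a 28 mm high taper 41 mm across under the collar, 28 mm at the foot; bore 33 mm. Point: on the axis, 21 mm above the foot; the collar spans 7 to 21 mm above it. z axis up. At the start nested in the largest; each collar rests on the one below, centres 14 mm apart.
- cone_c_center (a point): Centre of the second smallest filter cone (pale grey rubber, 42 mm high, 28 g): a collar 40 mm across, 14 mm high, over a 28 mm high taper 30 mm across under the collar, 19 mm at the foot; bore 23 mm. Point: on the axis, 21 mm above the foot; the collar spans 7 to 21 mm above it. z axis up. At the start nested in the second largest; each collar rests on the one below, centres 14 mm apart.
- cone_d_center (a point): Centre of the smallest filter cone (pale grey rubber, 42 mm high, 15 g): a collar 28 mm across, 14 mm high, over a 28 mm high taper 20 mm across under the collar, 8 mm at the foot; bore 10 mm. Point: on the axis, 21 mm above the foot; the collar spans 7 to 21 mm above it. z axis up. At the start top of the nest; each collar rests on the one below, centres 14 mm apart.
- mouth_a (a point): Centre of the mouth, at the rim, of the largest filter flask (clear glass, conical, loose, 116 mm across the foot, 140 mm high; hose nozzle to its +x, 40 mm below the rim, reaching 61 mm from the axis). Neck inside 56 mm, straight for 36 mm down; rim bead 67 mm outside. z axis up. The largest cone fits it: when its collar rests on the rim, its centre is 7 mm below this point.
- mouth_b (a point): Centre of the mouth, at the rim, of the second largest filter flask (clear glass, conical, loose, 100 mm across the foot, 122 mm high; hose nozzle to its +x, 40 mm below the rim, reaching 55 mm from the axis). Neck inside 44 mm, straight for 36 mm down; rim bead 55 mm outside. z axis up. The second largest cone fits it: when its collar rests on the rim, its centre is 7 mm below this point.
- mouth_c (a point): Centre of the mouth, at the rim, of the second smallest filter flask (clear glass, conical, loose, 84 mm across the foot, 106 mm high; hose nozzle to its +x, 40 mm below the rim, reaching 50 mm from the axis). Neck inside 33 mm, straight for 36 mm down; rim bead 44 mm outside. z axis up. The second smallest cone fits it: when its collar rests on the rim, its centre is 7 mm below this point.
- mouth_d (a point): Centre of the mouth, at the rim, of the smallest filter flask (clear glass, conical, loose, 70 mm across the foot, 90 mm high; hose nozzle to its +x, 40 mm below the rim, reaching 44 mm from the axis). Neck inside 23 mm, straight for 36 mm down; rim bead 34 mm outside. z axis up. The smallest cone fits it: when its collar rests on the rim, its centre is 7 mm below this point.
- wash_bottle: Grey squeeze wash bottle, 80 mm across, 190 mm high, a bystander behind the nest; origin at the centre of its underside.
- blue_cap_bottle: Clear glass bottle with a blue screw cap, 67 mm across, 156 mm high, a bystander that stands by itself behind the flasks on the right, in front of the crowd of stored bottles; origin at the centre of its underside.
Not all that is in view belongs to the job. What is shaped like the part that bears mouth_d but orange is not meant. Leave any orange look-alike of the part that bears cone_b_center alone.

How it is judged:
By the outcome, as a careful person would: the job done as asked, in the order asked, and still so for the second after the job is handed in, with the robot touching nothing.
It also fails if it takes over 120 s, if anything falls off the work surface, if the arm or the gripper's body presses on something with over 40 N, if the wrist force passes 120 N, or if a joint passes its speed limit or range.

## Working session

There is one attempt and no reset: what is moved stays moved. The work goes in short steps, Python scripts to look and compute and a tool call to move; the robot and the scene stay as the last step left them, time stands still between calls to the robot, and variables do not carry over. Pictures are saved under pics/ and viewed, about 12 in all and at most 16, crops included, and the job is handed in when it is done.

Besides the shell and the picture viewer there is one more tool, called as a command line: name --argument value ..., lists and objects as JSON in quotes. play_rows: Moves the arm, as the interface text tells. Its arguments: {"type":"object","properties":{"rows":{"type":"array","items":{"type":"object","properties":{"xyz":{"type":"array","items":{"type":"number","minimum":-1,"maximum":1}},"turn":{"type":"array","items":{"type":"number","minimum":-1,"maximum":1}},"gripper":{"type":"number"}}}},"grip_force":{"type":"number"}},"required":["rows"]}

```bash
mkdir -p pics; ls
python3 - <<'E'
from cell import *
import cv2
o=get_obs();print({k:(v.tolist() if hasattr(v,'tolist') else v) for k,v in o.items()})
for n in("scene","top"):
    p=read_camera(n);cv2.imwrite(f"pics/{n}0.png",p["img"][:,:,::-1]);print(n,p["camera_matrix"],p["world_from_camera"])
    for q in("cone_a_center","mouth_a","mouth_d","wash_bottle","blue_cap_bottle"):
        print(q,[(round(d["score"],2),[int(v) for v in d["extent"]]) for d in search_frame(q,p)])
E
```

```text
pics
{'time_s': 0.0, 'joint_positions': [1.1600149933863166, 0.4683562276401068, -0.011611762818835351, 1.6035940010213776, 0.006008203571297533, 1.0713986259171049, -0.05630956781205543], 'joint_vel': [0.0003784191667175026, -0.000457626037014867, -0.0017039916613467486, 0.00023029911540537655, 0.00031158842464216, -0.0009740894793842574, -0.0004474217921274619], 'effort': [0.0003559759079507785, -52.0568311214447, -0.012401677086018026, -24.3744295835495, -0.056749682407826185, 0.017164243035949767, 0.00013408784525381634], 'position': [0.23343847769257428, -0.6060264046694555, 0.21366620840916659], 'eef_rot': [-2.5894191082104436, 1.7773710714741104, 0.0023340551683684613], 'wrist_force': [0.28226642894954423, -0.1619282540213185, 1.0923635661372635], 'wrist_torque': [0.012502032831364054, 0.0007824125189283183, -0.028746394377488958], 'width': 0.9993657308225842}
scene [[449.00346289   0.         318.56077589]
 [  0.         449.00346289 236.50265755]
 [  0.           0.           1.        ]] [[-0.79662304 -0.37180223  0.47660762 -0.06114617]
 [-0.60414005  0.516015   -0.6072423
[... 669 characters left out ...]
           0.           1.        ]] [[ 0.02440773 -0.99735395  0.06847896  0.42815096]
 [-0.99954751 -0.02555118 -0.0158718   0.02926148]
 [ 0.01757952 -0.06806058 -0.9975263   1.43695682]
 [ 0.          0.          0.          1.        ]]
cone_a_center []
mouth_a [(0.89, [319, 235, 34, 27]), (0.89, [273, 199, 26, 30]), (0.75, [219, 206, 28, 27]), (0.73, [370, 198, 41, 38]), (0.63, [426, 222, 51, 41]), (0.58, [251, 249, 35, 25])]
mouth_d [(0.89, [319, 235, 34, 27]), (0.89, [273, 199, 26, 30]), (0.75, [219, 206, 28, 27]), (0.73, [370, 198, 41, 38]), (0.63, [426, 222, 51, 41]), (0.58, [251, 249, 35, 25])]
wash_bottle [(0.74, [130, 177, 42, 37]), (0.53, [435, 177, 38, 36])]
blue_cap_bottle []
```

View pics/scene0.png

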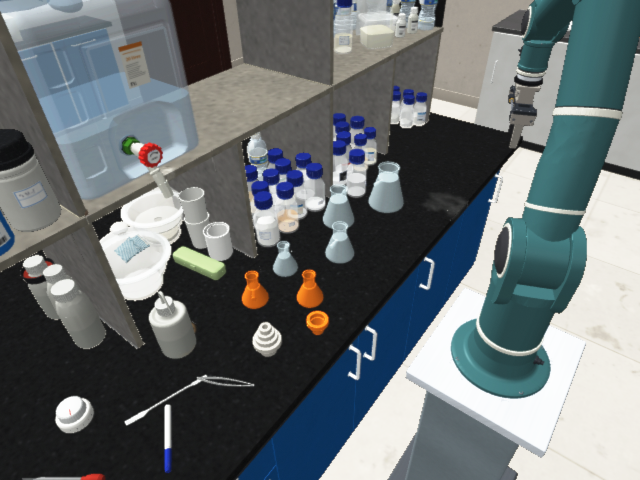

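View pics/top0.png

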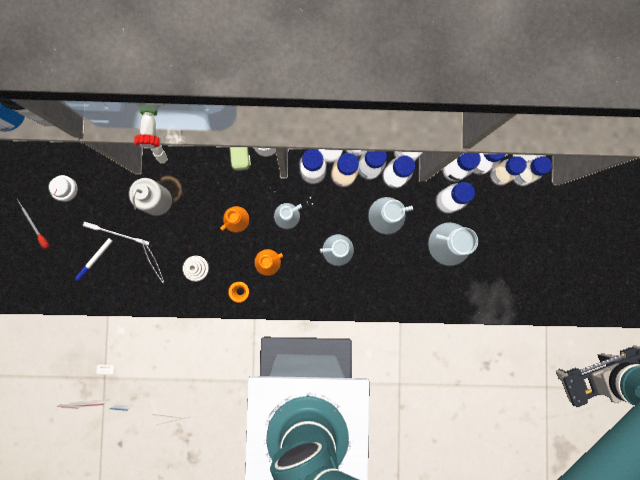

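The nest is at top px (196,268). The glass flasks in order of size are d (287,216), c (337,250), b (387,215) and a (453,243). The orange flasks (236,219) and (267,262) and the orange cone (238,292) are look-alikes to leave alone. The lone blue-capped bottle is at (456,197). Next I'll use depth to locate these.

```bash
cat > h.py <<'E'
from cell import *
import cv2, numpy as np
def cloud(p):
    d=p["depth"];K=p["camera_matrix"];T=np.array(p["world_from_camera"])
    v,u=np.mgrid[:480,:640]
    c=np.stack([(u-K[0,2])/K[0,0]*d,(v-K[1,2])/K[1,1]*d,d],-1)
    w=c@T[:3,:3].T+T[:3,3]; w[d==0]=np.nan
    return w
def onplane(p,u,v,z):
    K=p["camera_matrix"];T=np.array(p["world_from_camera"])
    r=T[:3,:3]@np.array([(u-K[0,2])/K[0,0],(v-K[1,2])/K[1,1],1]);s=(z-T[2,3])/r[2]
    return T[:3,3]+s*r
def proj(p,w):
    K=p["camera_matrix"];T=np.array(p["world_from_camera"])
    c=(np.asarray(w)-T[:3,3])@T[:3,:3];return K[0,0]*c[...,0]/c[...,2]+K[0,2],K[1,1]*c[...,1]/c[...,2]+K[1,2]
def circ(P):
    A=np.c_[2*P,np.ones(len(P))];s=np.linalg.lstsq(A,(P**2).sum(1),rcond=None)[0]
    return s[:2],np.sqrt(s[2]+s[:2]@s[:2])
E
python3 - <<'E'
from h import *
p=read_camera("top");w=cloud(p)
for n,(u0,u1,v0,v1),hs in [("nest",(175,218,245,292),(.084,.07,.056,.042)),("d",(262,312,195,235),(.09,)),("c",(310,362,230,270),(.106,)),("b",(360,418,190,236),(.122,)),("a",(420,482,218,268),(.14,)),("wash",(125,190,170,218),(.19,)),("blue",(432,478,178,215),(.156,))]:
    W=w[v0:v1,u0:u1].reshape(-1,3);W=W[~np.isnan(W[:,0])]
    print(n,"zmax pct",np.percentile(W[:,2],[50,90,97,99.5]).round(3))
    for h in hs:
        S=W[abs(W[:,2]-h)<.004]
        if len(S)>5: print("  h",h,len(S),"bbox",S.min(0).round(3),S.max(0).round(3),"mid",((S.min(0)+S.max(0))/2).round(4),"fit",circ(S[:,:2]))
c=p["img"][185:280,260:485,::-1];cv2.imwrite("pics/topc.png",cv2.resize(c,None,fx=3.5,fy=3.5,interpolation=cv2.INTER_CUBIC))
# ceiling/shelf above work area
W=w.reshape(-1,3);S=W[(W[:,2]>.2)&(abs(W[:,1])<.5)];print("high stuff min x",np.nanmin(S[:,0]),np.nanmin(S[:,2]))
E
```

```text
nest zmax pct [0.002 0.061 0.082 0.087]
  h 0.084 72 bbox [0.42  0.289 0.08 ] [0.446 0.314 0.087] mid [0.433  0.3013 0.0835] fit (array([0.4338313 , 0.30116371]), np.float64(0.010755422297154269))
  h 0.07 85 bbox [0.415 0.281 0.066] [0.453 0.319 0.074] mid [0.4343 0.3004 0.07  ] fit (array([0.43427505, 0.30096717]), np.float64(0.016679991845057952))
  h 0.056 119 bbox [0.408 0.276 0.052] [0.459 0.328 0.06 ] mid [0.4333 0.3018 0.056 ] fit (array([0.43421856, 0.30146799]), np.float64(0.023146280007702504))
  h 0.042 136 bbox [0.402 0.268 0.038] [0.467 0.333 0.046] mid [0.4345 0.3008 0.0421] fit (array([0.43416683, 0.30169222]), np.float64(0.03013657751638449))
d zmax pct [0.002 0.051 0.085 0.093]
  h 0.09 49 bbox [0.563 0.055 0.086] [0.594 0.086 0.093] mid [0.5788 0.0706 0.0897] fit (array([0.57868256, 0.07132347]), np.float64(0.014768735754861591))
c zmax pct [0.003 0.07  0.104 0.108]
  h 0.106 75 bbox [ 0.471 -0.088  0.102] [ 0.513 -0.046  0.109] mid [ 0.4923 -0.067   0.1057] fit (array([ 0.49213513, -0.0666011 ]), np.float64(0.019749925721776196))
b zmax pct [0.004 0.088 0.12  0.125]
  h 0.122 96 bbox [ 0.56  -0.221  0.118] [ 0.615 -0.168  0.126] mid [ 0.5873 -0.1943  0.1218] fit (array([ 0.58676133, -0.19478358]), np.float64(0.02528702430761267))
a zmax pct [0.015 0.11  0.138 0.143]
  h 0.14 123 bbox [ 0.482 -0.396  0.136] [ 0.548 -0.332  0.144] mid [ 0.5155 -0.3639  0.14  ] fit (array([ 0.51541926, -0.36388314]), np.float64(0.0313388438009091))
wash zmax pct [0.003 0.121 0.152 0.188]
  h 0.19 20 bbox [0.591 0.416 0.186] [0.61  0.425 0.193] mid [0.6004 0.4207 0.1897] fit (array([0.60096017, 0.41941618]), np.float64(0.0064600368930599105))
blue zmax pct [0.021 0.155 0.158 0.16 ]
  h 0.156 311 bbox [ 0.607 -0.383  0.152] [ 0.656 -0.334  0.16 ] mid [ 0.6317 -0.3588  0.156 ] fit (array([ 0.63141497, -0.3584426 ]), np.float64(0.017954829587909164))
high stuff min x 0.007473689064093347 0.20008171466474733
```

View pics/topc.png

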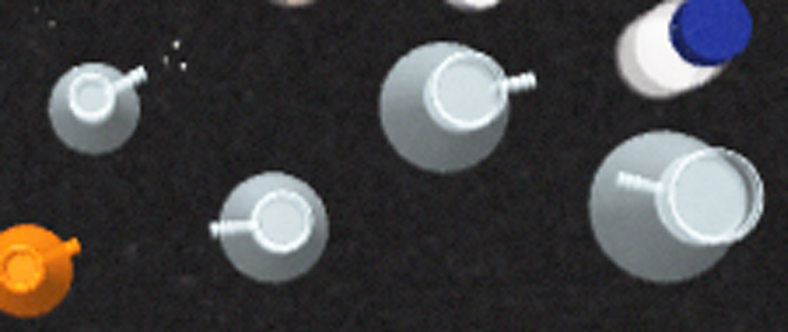

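play_rows --rows '[{"xyz": [0,0,-0.2],"turn": [0,0,0.0118],"gripper": 0},{"xyz": [0,0,-0.2],"turn": [0,0,0.0118],"gripper": 0},{"xyz": [0,0,-0.2],"turn": [0,0,0.0118],"gripper": 0},{"xyz": [0,0,-0.2],"turn": [0,0,0.0118],"gripper": 0},{"xyz": [0,0,-0.2],"turn": [0,0,0.0118],"gripper": 0},{"xyz": [0,0,-0.2],"turn": [0,0,0.0118],"gripper": 0},{"xyz": [0,0,-0.2],"turn": [0,0,0.0118],"gripper": 0},{"xyz": [0,0,-0.2],"turn": [0,0,0.0118],"gripper": 0},{"xyz": [0,0,0],"turn": [0,0,0.0118],"gripper": 0},{"xyz": [0,0,0],"turn": [0,0,0.0118],"gripper": 0}]'

```text
time_s: 1.48
position: [0.2338, -0.6067, 0.2551]
eef_rot: [2.216, -2.226, 0.001]
wrist_force: [0.1, -0.0, 0.5]
width: 1.0
```

```bash
cat >> h.py <<'E'
from scipy.spatial.transform import Rotation as R
def go(*tgts):
    "rows (25mm units, tool axes) from present pose through targets"
    o=get_obs();p=np.array(o["position"]);M=R.from_rotvec(o["eef_rot"]).as_matrix()
    print("t",round(o["time_s"],2),"pos",p.round(4),"F",np.round(o["wrist_force"],1),"w",round(o["width"],3),"err R(deg)",np.degrees(R.from_matrix(np.array([[0,-1,0],[-1,0,0],[0,0,-1.]]).T@M).as_rotvec()).round(2))
    for t in tgts:
        d=M.T@(np.array(t)-p)/.025;print(t,"->",d.round(2),"rows>=",np.abs(d).max().round(1));p=np.array(t)
E
python3 - <<'E'
from h import *
p=read_camera("top");w=cloud(p)
W=w.reshape(-1,3);W=W[~np.isnan(W[:,0])]
for y0 in np.arange(-.5,.5,.1):
    S=W[(W[:,1]>y0)&(W[:,1]<y0+.1)&(W[:,0]>.35)]
    print(round(y0,1),[ (z, round(float(S[S[:,2]>z][:,0].min()),3) if (S[:,2]>z).any() else None) for z in (.1,.17,.22,.3,.45)])
go((.5,-.4,.25),(.434,.301,.25))
E
```

```text
-0.5 [(0.1, 0.677), (0.17, 0.677), (0.22, 0.677), (0.3, 0.677), (0.45, None)]
-0.4 [(0.1, 0.481), (0.17, 0.629), (0.22, 0.629), (0.3, 0.629), (0.45, 0.629)]
-0.3 [(0.1, 0.562), (0.17, 0.629), (0.22, 0.629), (0.3, 0.629), (0.45, 0.629)]
-0.2 [(0.1, 0.56), (0.17, 0.629), (0.22, 0.629), (0.3, 0.629), (0.45, 0.629)]
-0.1 [(0.1, 0.471), (0.17, 0.629), (0.22, 0.629), (0.3, 0.629), (0.45, 0.629)]
-0.0 [(0.1, 0.629), (0.17, 0.629), (0.22, 0.629), (0.3, 0.629), (0.45, 0.629)]
0.1 [(0.1, 0.629), (0.17, 0.629), (0.22, 0.629), (0.3, 0.629), (0.45, 0.629)]
0.2 [(0.1, 0.629), (0.17, 0.629), (0.22, 0.629), (0.3, 0.629), (0.45, 0.629)]
0.3 [(0.1, 0.576), (0.17, 0.629), (0.22, 0.629), (0.3, 0.629), (0.45, 0.629)]
0.4 [(0.1, 0.572), (0.17, 0.581), (0.22, 0.676), (0.3, 0.676), (0.45, 0.681)]
t 1.53 pos [ 0.2338 -0.6066  0.2549] F [ 1.1 -0.5 -0.5] w 1.003 err R(deg) [0.01 0.03 0.36]
(0.5, -0.4, 0.25) -> [ -8.33 -10.6    0.19] rows>= 10.6
(0.434, 0.301, 0.25) -> [-2.802e+01  2.820e+00 -1.000e-02] rows>= 28.0
```

play_rows --rows '[{"xyz": [-0.8,-1,0],"turn": [0,0,0],"gripper": 0},{"xyz": [-0.8,-1,0],"turn": [0,0,0],"gripper": 0},{"xyz": [-0.8,-1,0],"turn": [0,0,0],"gripper": 0},{"xyz": [-0.8,-1,0],"turn": [0,0,0],"gripper": 0},{"xyz": [-0.8,-1,0],"turn": [0,0,0],"gripper": 0},{"xyz": [-0.8,-1,0],"turn": [0,0,0],"gripper": 0},{"xyz": [-0.8,-1,0],"turn": [0,0,0],"gripper": 0},{"xyz": [-0.8,-1,0],"turn": [0,0,0],"gripper": 0},{"xyz": [-0.8,-1,0],"turn": [0,0,0],"gripper": 0},{"xyz": [-0.8,-1,0],"turn": [0,0,0],"gripper": 0}]'

```text
time_s: 2.37
position: [0.4853, -0.4062, 0.2547]
eef_rot: [2.219, -2.224, 0.0]
wrist_force: [0.2, -0.3, -0.2]
width: 1.002
```

play_rows --rows '[{"xyz": [-1,0,0],"turn": [0,0,0],"gripper": 0},{"xyz": [-1,0,0],"turn": [0,0,0],"gripper": 0},{"xyz": [-1,0,0],"turn": [0,0,0],"gripper": 0},{"xyz": [-1,0,0],"turn": [0,0,0],"gripper": 0},{"xyz": [-1,0,0],"turn": [0,0,0],"gripper": 0},{"xyz": [-1,0,0],"turn": [0,0,0],"gripper": 0},{"xyz": [-1,0,0],"turn": [0,0,0],"gripper": 0},{"xyz": [-1,0,0],"turn": [0,0,0],"gripper": 0},{"xyz": [-1,0,0],"turn": [0,0,0],"gripper": 0},{"xyz": [-1,0,0],"turn": [0,0,0],"gripper": 0}]'

```text
time_s: 3.2
position: [0.4849, -0.1561, 0.2548]
eef_rot: [-2.219, 2.224, -0.001]
wrist_force: [0.6, -0.2, -0.1]
width: 1.003
```

play_rows --rows '[{"xyz": [-1,0,0],"turn": [0,0,0],"gripper": 0},{"xyz": [-1,0,0],"turn": [0,0,0],"gripper": 0},{"xyz": [-1,0,0],"turn": [0,0,0],"gripper": 0},{"xyz": [-1,0,0],"turn": [0,0,0],"gripper": 0},{"xyz": [-1,0,0],"turn": [0,0,0],"gripper": 0},{"xyz": [-1,0,0],"turn": [0,0,0],"gripper": 0},{"xyz": [-1,0,0],"turn": [0,0,0],"gripper": 0},{"xyz": [-1,0,0],"turn": [0,0,0],"gripper": 0},{"xyz": [-1,0,0],"turn": [0,0,0],"gripper": 0},{"xyz": [-1,0,0],"turn": [0,0,0],"gripper": 0}]'

```text
time_s: 4.03
position: [0.4856, 0.0939, 0.2548]
eef_rot: [-2.219, 2.224, -0.001]
wrist_force: [-0.5, 0.4, -0.6]
width: 0.998
```

Run:
```python
from h import *
p=read_camera("top");w=cloud(p)
W=w.reshape(-1,3);W=W[~np.isnan(W[:,0])]
S=W[(W[:,0]>.62)&(W[:,0]<.66)&(abs(W[:,1])<.3)&(W[:,2]>.15)];print(np.percentile(S[:,2],[1,5,25,50,99]).round(3))
go((.434,.301,.25))
p=read_camera("wrist");cv2.imwrite("pics/w0.png",p["img"][:,:,::-1]);print(p["world_from_camera"],p["camera_matrix"][0,0])
```

```text
[0.791 0.797 0.822 0.824 0.827]
t 4.08 pos [0.4852 0.0996 0.255 ] F [ 0.2  4.7 -0.3] w 0.998 err R(deg) [ 0.05 -0.18 -0.25]
(0.434, 0.301, 0.25) -> [-8.06  2.01  0.23] rows>= 8.1
[[ 0.00421038 -0.95484756 -0.29706632  0.56985854]
 [-0.999988   -0.00476408  0.00113995  0.09880848]
 [-0.00250373  0.29705796 -0.95485617  0.42538808]
 [ 0.          0.          0.          1.        ]] 348.77771443536454
```

View pics/w0.png

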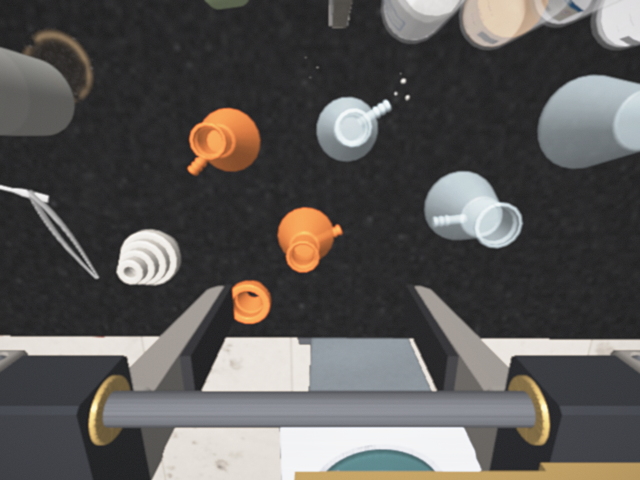

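Run:
```python
from h import *
p=read_camera("wrist");w=cloud(p)
print("div@d wrist",w[[5,12,18,24],340].round(3).tolist())
# nest & flasks from wrist
for n,c,h,r in [("nestD",(.4338,.3012),.084,.02),("d",(.5788,.071),.09,.02),("c",(.4922,-.0667),.106,.026)]:
    S=w.reshape(-1,3);S=S[(abs(S[:,2]-h)<.004)&(np.hypot(S[:,0]-c[0],S[:,1]-c[1])<r)]
    print(n,len(S),((S.min(0)+S.max(0))/2).round(4),(S.max(0)-S.min(0)).round(3))
t=read_camera("top");w=cloud(t)
for u in (280,284,288,412,418,424,430):
    print(u,[(v,w[v,u].round(3).tolist()) for v in (140,155,165,172,178) ])
go((.434,.301,.16),(.434,.301,.074))
```

```text
div@d wrist [[0.682, 0.079, 0.067], [0.682, 0.078, 0.049], [0.681, 0.077, 0.032], [0.682, 0.076, 0.011]]
nestD 450 [0.4337 0.2981 0.083 ] [0.027 0.028 0.006]
d 409 [0.5776 0.0685 0.0894] [0.033 0.033 0.007]
c 608 [ 0.4909 -0.0692  0.1051] [0.043 0.044 0.006]
280 [(140, [0.689, 0.077, 0.382]), (155, [0.682, 0.081, 0.279]), (165, [0.683, 0.086, 0.164]), (172, [0.683, 0.089, 0.075]), (178, [0.681, 0.092, -0.005])]
284 [(140, [0.689, 0.069, 0.384]), (155, [0.696, 0.075, 0.217]), (165, [0.682, 0.076, 0.168]), (172, [0.682, 0.079, 0.078]), (178, [0.681, 0.081, -0.001])]
288 [(140, [0.69, 0.062, 0.382]), (155, [0.745, 0.072, -0.004]), (165, [0.717, 0.071, -0.003]), (172, [0.697, 0.071, 0.003]), (178, [0.682, 0.07, -0.003])]
412 [(140, [0.697, -0.185, 0.381]), (155, [0.732, -0.244, 0.095]), (165, [0.694, -0.233, 0.153]), (172, [0.678, -0.234, 0.148]), (178, [0.69, -0.264, 0.001])]
418 [(140, [0.697, -0.197, 0.383]), (155, [0.734, -0.261, 0.086]), (165, [0.726, -0.28, -0.001]), (172, [0.708, -0.282, -0.007]), (178, [0.691, -0.281, -0.001])]
424 [(140, [0.697, -0.208, 0.385]), (155, [0.743, -0.285, 0.048]), (165, [0.715, -0.284, 0.056]), (172, [0.696, -0.283, 0.059]), (178, [0.682, -0.286, 0.049])]
430 [(140, [0.697, -0.22, 0.385]), (155, [0.728, -0.284, 0.117]), (165, [0.703, -0.285, 0.114]), (172, [0.685, -0.284, 0.119]), (178, [0.691, -0.313, 0.0])]
t 4.23 pos [0.4857 0.0929 0.2546] F [-0.5 -0.9 -0.5] w 0.999 err R(deg) [-0.    0.02  0.06]
(0.434, 0.301, 0.16) -> [-8.32  2.08  3.78] rows>= 8.3
(0.434, 0.301, 0.074) -> [-0.   -0.    3.44] rows>= 3.4
```

Camera and body clear the rear dividers best with the camera on the robot side, so I'm turning the tool half a turn. Measuring the same points again from there will also average out hand-eye error.

play_rows --rows '[{"xyz": [0,0,0],"turn": [0,0,-0.0385],"gripper": 0},{"xyz": [0,0,0],"turn": [0,0,-0.0385],"gripper": 0},{"xyz": [0,0,0],"turn": [0,0,-0.0385],"gripper": 0},{"xyz": [0,0,0],"turn": [0,0,-0.0385],"gripper": 0},{"xyz": [0,0,0],"turn": [0,0,-0.0385],"gripper": 0},{"xyz": [0,0,0],"turn": [0,0,-0.0385],"gripper": 0},{"xyz": [0,0,0],"turn": [0,0,-0.0385],"gripper": 0},{"xyz": [0,0,0],"turn": [0,0,-0.0385],"gripper": 0},{"xyz": [0,0,0],"turn": [0,0,-0.0385],"gripper": 0},{"xyz": [0,0,0],"turn": [0,0,-0.0385],"gripper": 0}]'

```text
time_s: 5.07
position: [0.4859, 0.0908, 0.2545]
eef_rot: [3.09, -0.563, 0.0]
wrist_force: [0.3, -0.2, -0.5]
width: 1.002
```

play_rows --rows '[{"xyz": [0,0,0],"turn": [0,0,-0.0385],"gripper": 0},{"xyz": [0,0,0],"turn": [0,0,-0.0385],"gripper": 0},{"xyz": [0,0,0],"turn": [0,0,-0.0385],"gripper": 0},{"xyz": [0,0,0],"turn": [0,0,-0.0385],"gripper": 0},{"xyz": [0,0,0],"turn": [0,0,-0.0385],"gripper": 0},{"xyz": [0,0,0],"turn": [0,0,-0.0385],"gripper": 0},{"xyz": [0,0,0],"turn": [0,0,-0.0385],"gripper": 0},{"xyz": [0,0,0],"turn": [0,0,-0.0385],"gripper": 0},{"xyz": [0,0,0],"turn": [0,0,-0.0385],"gripper": 0},{"xyz": [0,0,0],"turn": [0,0,-0.0385],"gripper": 0}]'

```text
time_s: 5.9
position: [0.4859, 0.0908, 0.2545]
eef_rot: [2.862, 1.293, -0.001]
wrist_force: [0.6, 1.2, 0.4]
width: 1.001
```

play_rows --rows '[{"xyz": [0,0,0],"turn": [0,0,-0.0385],"gripper": 0},{"xyz": [0,0,0],"turn": [0,0,-0.0385],"gripper": 0},{"xyz": [0,0,0],"turn": [0,0,-0.0385],"gripper": 0},{"xyz": [0,0,0],"turn": [0,0,-0.0385],"gripper": 0},{"xyz": [0,0,0],"turn": [0,0,-0.0385],"gripper": 0},{"xyz": [0,0,0],"turn": [0,0,-0.0385],"gripper": 0},{"xyz": [0,0,0],"turn": [0,0,0],"gripper": 0},{"xyz": [0,0,0],"turn": [0,0,0],"gripper": 0},{"xyz": [0,0,0],"turn": [0,0,0],"gripper": 0},{"xyz": [0,0,0],"turn": [0,0,0],"gripper": 0}]'

```text
time_s: 6.73
position: [0.4858, 0.0922, 0.2546]
eef_rot: [2.224, 2.218, -0.0]
wrist_force: [0.8, -0.3, 0.5]
width: 0.999
```

```bash
cat >> h.py <<'E'
G={"nest":(.4338,.3005,.084,.023),"d":(.5785,.0705,.09,.023),"c":(.4918,-.0675,.106,.028),"b":(.587,-.195,.122,.033),"a":(.5155,-.364,.14,.039)}
def see(cam,names):
    p=read_camera(cam);S0=cloud(p).reshape(-1,3);S0=S0[~np.isnan(S0[:,0])]
    for n in names:
        x,y,h,r=G[n] if isinstance(n,str) else n
        S=S0[(abs(S0[:,2]-h)<.004)&(np.hypot(S0[:,0]-x,S0[:,1]-y)<r)]
        if len(S)>5: print(cam,n,len(S),"mid",((S.min(0)+S.max(0))/2).round(4),"size",(S.max(0)-S.min(0)).round(3))
        else: print(cam,n,"few",len(S))
    return p
E
python3 - <<'E'
from h import *
p=see("wrist",["nest","d","c"]);cv2.imwrite("pics/w1.png",p["img"][:,:,::-1]);print(p["world_from_camera"][:,3])
go((.434,.301,.16),(.434,.301,.074));print(get_obs()["joint_positions"])
E
```

```text
wrist nest 573 mid [0.4331 0.2981 0.0831] size [0.028 0.028 0.006]
wrist d 313 mid [0.5775 0.0681 0.0894] size [0.034 0.033 0.007]
wrist c 577 mid [ 0.4906 -0.0695  0.1052] size [0.043 0.044 0.006]
[0.40099639 0.09182304 0.42485691 1.        ]
t 6.78 pos [0.4858 0.0924 0.2546] F [ 0.1  0.2 -0.6] w 1.001 err R(deg) [-3.0000e-02  0.0000e+00 -1.7989e+02]
(0.434, 0.301, 0.16) -> [ 8.34 -2.09  3.78] rows>= 8.3
(0.434, 0.301, 0.074) -> [ 0.   -0.    3.44] rows>= 3.4
[ 0.42793553  0.25695896 -0.78771185  1.89114895  0.20643147  1.07621723
  1.12677529]
```

play_rows --rows '[{"xyz": [0.914,-0.233,0.3],"turn": [0,0,0],"gripper": 0},{"xyz": [0.914,-0.233,0.3],"turn": [0,0,0],"gripper": 0},{"xyz": [0.914,-0.233,0.3],"turn": [0,0,0],"gripper": 0},{"xyz": [0.914,-0.233,0.3],"turn": [0,0,0],"gripper": 0},{"xyz": [0.914,-0.233,0.3],"turn": [0,0,0],"gripper": 0},{"xyz": [0.914,-0.233,0.3],"turn": [0,0,0],"gripper": 0},{"xyz": [0.914,-0.233,0.3],"turn": [0,0,0],"gripper": 0},{"xyz": [0.914,-0.233,0.3],"turn": [0,0,0],"gripper": 0},{"xyz": [0.914,-0.233,0.3],"turn": [0,0,0],"gripper": 0},{"xyz": [0,0,0.3],"turn": [0,0,0],"gripper": 0}]'

```text
time_s: 7.62
position: [0.4313, 0.3033, 0.1797]
eef_rot: [-2.214, -2.226, -0.004]
wrist_force: [-0.2, 0.3, 1.2]
width: 1.002
```

Run:
```python
from h import *
p=see("wrist",["nest",(.4334,.298,.07,.025),(.4334,.298,.056,.032),(.4334,.298,.042,.038)]);cv2.imwrite("pics/w2.png",p["img"][:,:,::-1])
go((.4334,.298,.073))
```

```text
wrist nest 728 mid [0.4325 0.2986 0.0829] size [0.027 0.027 0.006]
wrist (0.4334, 0.298, 0.07, 0.025) 763 mid [0.4327 0.2981 0.07  ] size [0.04  0.039 0.008]
wrist (0.4334, 0.298, 0.056, 0.032) 981 mid [0.4328 0.2983 0.056 ] size [0.053 0.052 0.008]
wrist (0.4334, 0.298, 0.042, 0.038) 1099 mid [0.4331 0.2982 0.0419] size [0.066 0.066 0.008]
t 7.67 pos [0.4315 0.3002 0.178 ] F [-0.8 -1.7 -2. ] w 1.002 err R(deg) [-1.0000e-02  2.0000e-01  1.7978e+02]
(0.4334, 0.298, 0.073) -> [-0.09  0.09  4.2 ] rows>= 4.2
```

View pics/w2.png

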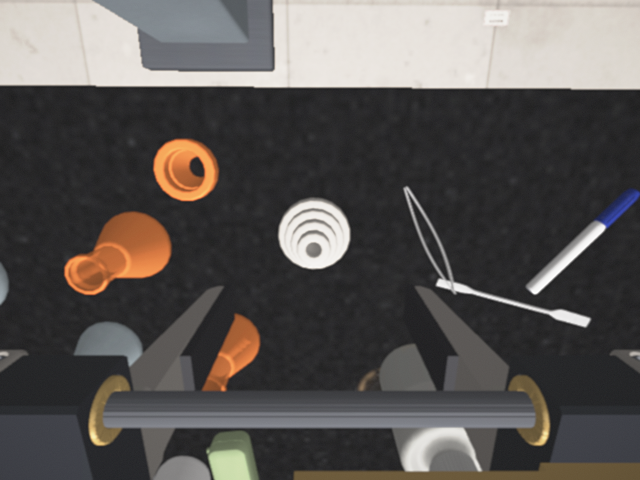

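play_rows --rows '[{"xyz": [0,0.06,0.7],"turn": [0,0,0],"gripper": 0},{"xyz": [0,0,0.7],"turn": [0,0,0],"gripper": 0},{"xyz": [0,0,0.7],"turn": [0,0,0],"gripper": 0},{"xyz": [0,0,0.7],"turn": [0,0,0],"gripper": 0},{"xyz": [0,0,0.7],"turn": [0,0,0],"gripper": 0.3},{"xyz": [0,0,0.4],"turn": [0,0,0],"gripper": 0.3},{"xyz": [0,0,0.2],"turn": [0,0,0],"gripper": 0.3},{"xyz": [0,0,0],"turn": [0,0,0],"gripper": 0.3},{"xyz": [0,0,0],"turn": [0,0,0],"gripper": 0.3},{"xyz": [0,0,0],"turn": [0,0,0],"gripper": 0.3}]' --grip_force 15

```text
time_s: 8.5
position: [0.4354, 0.2986, 0.078]
eef_rot: [2.221, 2.221, 0.002]
wrist_force: [0.7, -0.0, 0.6]
width: 0.705
```

Run:
```python
from h import *
go((.4328,.2983,.073))
```

```text
t 8.5 pos [0.4354 0.2986 0.078 ] F [ 0.7 -0.   0.6] w 0.705 err R(deg) [ 6.0000e-02  1.3000e-01 -1.7999e+02]
(0.4328, 0.2983, 0.073) -> [-0.01 -0.11  0.2 ] rows>= 0.2
```

play_rows --rows '[{"xyz": [0,-0.1,0.2],"turn": [0,0,0],"gripper": 0.3},{"xyz": [0,0,0],"turn": [0,0,0],"gripper": 0.5},{"xyz": [0,0,0],"turn": [0,0,0],"gripper": 1},{"xyz": [0,0,0],"turn": [0,0,0],"gripper": 1},{"xyz": [0,0,0],"turn": [0,0,0],"gripper": 1},{"xyz": [0,0,0],"turn": [0,0,0],"gripper": 1},{"xyz": [0,0,0],"turn": [0,0,0],"gripper": 1},{"xyz": [0,0,0],"turn": [0,0,0],"gripper": 1},{"xyz": [0,0,0],"turn": [0,0,0],"gripper": 1},{"xyz": [0,0,0],"turn": [0,0,0],"gripper": 1}]' --grip_force 15

```text
time_s: 9.33
position: [0.4324, 0.2984, 0.0722]
eef_rot: [2.221, 2.222, 0.0]
wrist_force: [0.1, 0.4, 1.5]
width: 0.297
```

play_rows --rows '[{"xyz": [0,0,-0.3],"turn": [0,0,0],"gripper": 1},{"xyz": [0,0,-0.4],"turn": [0,0,0],"gripper": 1},{"xyz": [0,0,-0.6],"turn": [0,0,0],"gripper": 1},{"xyz": [0,0,-0.6],"turn": [0,0,0],"gripper": 1},{"xyz": [0,0,-0.6],"turn": [0,0,0],"gripper": 1},{"xyz": [0,0,-0.6],"turn": [0,0,0],"gripper": 1},{"xyz": [0,0,-0.6],"turn": [0,0,0],"gripper": 1},{"xyz": [0,0,-0.6],"turn": [0,0,0],"gripper": 1},{"xyz": [0,0,0],"turn": [0,0,0],"gripper": 1},{"xyz": [0,0,0],"turn": [0,0,0],"gripper": 1}]'

```text
time_s: 10.17
position: [0.4328, 0.2985, 0.1806]
eef_rot: [2.221, 2.221, 0.003]
wrist_force: [-0.3, -0.6, -0.9]
width: 0.298
```

Run:
```python
from h import *
go((.5776,.0683,.18))
p=see("wrist",[(.4328,.2983,.07,.025)]);cv2.imwrite("pics/w3.png",p["img"][200:,120:520,::-1])
print(get_obs()["joint_positions"])
```

```text
t 10.17 pos [0.4328 0.2985 0.1806] F [-0.3 -0.6 -0.9] w 0.298 err R(deg) [ 6.0000e-02  1.9000e-01 -1.7999e+02]
(0.5776, 0.0683, 0.18) -> [-9.21  5.79  0.03] rows>= 9.2
wrist (0.4328, 0.2983, 0.07, 0.025) 1020 mid [0.4326 0.298  0.069 ] size [0.04  0.039 0.006]
[-0.02405178  0.42715659 -0.79733403  1.9017997   0.36957264  0.9647732
  0.57927539]
```

View pics/w3.png

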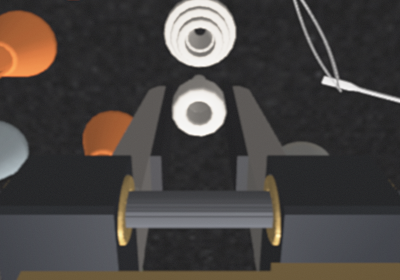

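play_rows --rows '[{"xyz": [-0.6,0.4,0],"turn": [0,0,0],"gripper": 1},{"xyz": [-1,0.63,0],"turn": [0,0,0],"gripper": 1},{"xyz": [-1,0.63,0],"turn": [0,0,0],"gripper": 1},{"xyz": [-1,0.63,0],"turn": [0,0,0],"gripper": 1},{"xyz": [-1,0.63,0],"turn": [0,0,0],"gripper": 1},{"xyz": [-1,0.63,0],"turn": [0,0,0],"gripper": 1},{"xyz": [-1,0.63,0],"turn": [0,0,0],"gripper": 1},{"xyz": [-1,0.63,0],"turn": [0,0,0],"gripper": 1},{"xyz": [-1,0.63,0],"turn": [0,0,0],"gripper": 1},{"xyz": [-0.61,0.35,0],"turn": [0,0,0],"gripper": 1}]'

```text
time_s: 11.05
position: [0.578, 0.0643, 0.178]
eef_rot: [-2.225, -2.218, 0.003]
wrist_force: [-0.4, -0.2, 0.1]
width: 0.295
```

play_rows --rows '[{"xyz": [0,0,0],"turn": [0,0,0],"gripper": 1},{"xyz": [0,0,0],"turn": [0,0,0],"gripper": 1},{"xyz": [0,0,0.2],"turn": [0,0,0],"gripper": 1},{"xyz": [0,0,0.3],"turn": [0,0,0],"gripper": 1},{"xyz": [0,0,0.3],"turn": [0,0,0],"gripper": 1},{"xyz": [0,0,0.3],"turn": [0,0,0],"gripper": 1},{"xyz": [0,0,0.3],"turn": [0,0,0],"gripper": 1},{"xyz": [0,0,0.3],"turn": [0,0,0],"gripper": 1},{"xyz": [0,0,0],"turn": [0,0,0],"gripper": 1},{"xyz": [0,0,0],"turn": [0,0,0],"gripper": 1}]'

```text
time_s: 11.88
position: [0.5767, 0.0682, 0.1365]
eef_rot: [-2.22, -2.221, 0.001]
wrist_force: [0.4, -0.1, 0.7]
width: 0.295
```

Run:
```python
from h import *
go((.5776,.0683,.093))
p=see("wrist",["d"]);cv2.imwrite("pics/w4.png",p["img"][200:,120:520,::-1])
W=cloud(p).reshape(-1,3)
z=get_obs()["position"][2];S=W[(abs(W[:,2]-(z+.0115))<.003)&(np.hypot(W[:,0]-.5776,W[:,1]-.0683)<.0145)];print("cone top",len(S),((S.min(0)+S.max(0))/2).round(4),(S.max(0)-S.min(0)).round(3))
```

```text
t 11.88 pos [0.5767 0.0682 0.1365] F [ 0.4 -0.1  0.7] w 0.295 err R(deg) [-0.0000e+00  1.0000e-01  1.7998e+02]
(0.5776, 0.0683, 0.093) -> [0.   0.04 1.74] rows>= 1.7
wrist d 549 mid [0.5748 0.0679 0.0891] size [0.028 0.033 0.006]
cone top 1682 [0.5772 0.0675 0.1485] [0.028 0.027 0.006]
```

View pics/w4.png

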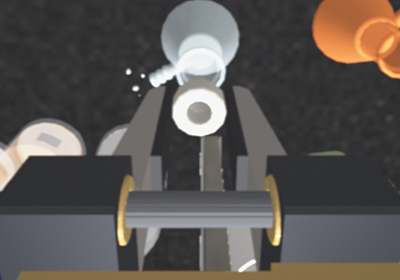

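play_rows --rows '[{"xyz": [0,0.02,0.3],"turn": [0,0,0],"gripper": 1},{"xyz": [0,0,0.3],"turn": [0,0,0],"gripper": 1},{"xyz": [0,0,0.3],"turn": [0,0,0],"gripper": 1},{"xyz": [0,0,0.3],"turn": [0,0,0],"gripper": 1},{"xyz": [0,0,0.3],"turn": [0,0,0],"gripper": 1},{"xyz": [0,0,0.12],"turn": [0,0,0],"gripper": 1},{"xyz": [0,0,0.08],"turn": [0,0,0],"gripper": 1},{"xyz": [0,0,0],"turn": [0,0,0],"gripper": 1},{"xyz": [0,0,0],"turn": [0,0,0],"gripper": 1},{"xyz": [0,0,0],"turn": [0,0,0],"gripper": 1}]'

```text
time_s: 12.77
position: [0.5779, 0.0682, 0.0949]
eef_rot: [2.221, 2.221, 0.001]
wrist_force: [-0.2, -0.3, -0.3]
width: 0.292
```

play_rows --rows '[{"xyz": [0,0,0.05],"turn": [0,0,0],"gripper": 1},{"xyz": [0,0,0],"turn": [0,0,0],"gripper": 1},{"xyz": [0,0,0],"turn": [0,0,0],"gripper": 0.5},{"xyz": [0,0,0],"turn": [0,0,0],"gripper": 0.5},{"xyz": [0,0,0],"turn": [0,0,0],"gripper": 0.5},{"xyz": [0,0,0],"turn": [0,0,0],"gripper": 0.5},{"xyz": [0,0,-0.4],"turn": [0,0,0],"gripper": 0.5},{"xyz": [0,0,-0.8],"turn": [0,0,0],"gripper": 0.5},{"xyz": [0,0,-0.8],"turn": [0,0,0],"gripper": 0.5},{"xyz": [0,0,-0.8],"turn": [0,0,0],"gripper": 0.5}]'

```text
time_s: 13.6
position: [0.5775, 0.0683, 0.1647]
eef_rot: [-2.221, -2.222, 0.0]
wrist_force: [-0.2, 0.3, 0.6]
width: 0.497
```

Run:
```python
from h import *
p=see("wrist",[(.5776,.0683,.104,.02),"d"]);cv2.imwrite("pics/w5.png",p["img"][200:,120:520,::-1])
see("top",["nest",(.433,.3005,.07,.025)])
go((.4328,.2983,.17),(.4328,.2983,.059))
```

```text
wrist (0.5776, 0.0683, 0.104, 0.02) 949 mid [0.5778 0.067  0.1031] size [0.027 0.027 0.006]
wrist d 420 mid [0.5752 0.0681 0.09  ] size [0.029 0.034 0.008]
top nest few 0
top (0.433, 0.3005, 0.07, 0.025) 101 mid [0.4343 0.3003 0.07  ] size [0.038 0.038 0.008]
t 13.7 pos [0.5798 0.0689 0.1673] F [0.7 1.  0.3] w 0.503 err R(deg) [-5.0000e-02 -5.8000e-01  1.7998e+02]
(0.4328, 0.2983, 0.17) -> [ 9.18 -5.88 -0.14] rows>= 9.2
(0.4328, 0.2983, 0.059) -> [-0.   -0.03  4.44] rows>= 4.4
```

View pics/w5.png

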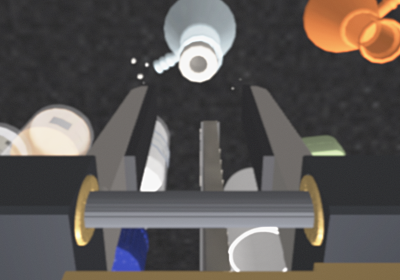

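play_rows --rows '[{"xyz": [0.6,-0.4,0],"turn": [0,0,0],"gripper": 0.3},{"xyz": [1,-0.63,0],"turn": [0,0,0],"gripper": 0.3},{"xyz": [1,-0.63,0],"turn": [0,0,0],"gripper": 0.3},{"xyz": [1,-0.63,0],"turn": [0,0,0],"gripper": 0.3},{"xyz": [1,-0.63,0],"turn": [0,0,0],"gripper": 0.3},{"xyz": [1,-0.63,0],"turn": [0,0,0],"gripper": 0.3},{"xyz": [1,-0.63,0],"turn": [0,0,0],"gripper": 0.3},{"xyz": [1,-0.63,0],"turn": [0,0,0],"gripper": 0.3},{"xyz": [1,-0.63,0],"turn": [0,0,0],"gripper": 0.3},{"xyz": [0.6,-0.38,0],"turn": [0,0,0],"gripper": 0.3}]'

```text
time_s: 14.53
position: [0.4296, 0.3007, 0.1634]
eef_rot: [-2.217, -2.225, -0.0]
wrist_force: [-1.1, 0.1, -0.6]
width: 0.701
```

play_rows --rows '[{"xyz": [0,0,0.4],"turn": [0,0,0],"gripper": 0.3},{"xyz": [0,0,0.7],"turn": [0,0,0],"gripper": 0.3},{"xyz": [0,0,0.7],"turn": [0,0,0],"gripper": 0.3},{"xyz": [0,0,0.7],"turn": [0,0,0],"gripper": 0.3},{"xyz": [0,0,0.7],"turn": [0,0,0],"gripper": 0.3},{"xyz": [0,0,0.5],"turn": [0,0,0],"gripper": 0.3},{"xyz": [0,0,0.3],"turn": [0,0,0],"gripper": 0.3},{"xyz": [0,0,0],"turn": [0,0,0],"gripper": 0.3},{"xyz": [0,0,0],"turn": [0,0,0],"gripper": 0.3},{"xyz": [0,0,0],"turn": [0,0,0],"gripper": 0.3}]'

```text
time_s: 15.37
position: [0.4326, 0.2984, 0.064]
eef_rot: [2.221, 2.221, 0.002]
wrist_force: [-0.0, -0.0, -0.1]
width: 0.703
```

play_rows --rows '[{"xyz": [0,0,0.22],"turn": [0,0,0],"gripper": 0.3},{"xyz": [0,0,0],"turn": [0,0,0],"gripper": 0.5},{"xyz": [0,0,0],"turn": [0,0,0],"gripper": 1},{"xyz": [0,0,0],"turn": [0,0,0],"gripper": 1},{"xyz": [0,0,0],"turn": [0,0,0],"gripper": 1},{"xyz": [0,0,0],"turn": [0,0,0],"gripper": 1},{"xyz": [0,0,0],"turn": [0,0,0],"gripper": 1},{"xyz": [0,0,0],"turn": [0,0,0],"gripper": 1},{"xyz": [0,0,0],"turn": [0,0,0],"gripper": 1},{"xyz": [0,0,0],"turn": [0,0,0],"gripper": 1}]' --grip_force 15

```text
time_s: 16.2
position: [0.4321, 0.2982, 0.058]
eef_rot: [2.221, 2.222, 0.001]
wrist_force: [1.4, -0.3, 1.5]
width: 0.431
```

play_rows --rows '[{"xyz": [0,0,-0.3],"turn": [0,0,0],"gripper": 1},{"xyz": [0,0,-0.5],"turn": [0,0,0],"gripper": 1},{"xyz": [0,0,-0.6],"turn": [0,0,0],"gripper": 1},{"xyz": [0,0,-0.6],"turn": [0,0,0],"gripper": 1},{"xyz": [0,0,-0.6],"turn": [0,0,0],"gripper": 1},{"xyz": [0,0,-0.6],"turn": [0,0,0],"gripper": 1},{"xyz": [0,0,-0.6],"turn": [0,0,0],"gripper": 1},{"xyz": [0,0,-0.6],"turn": [0,0,0],"gripper": 1},{"xyz": [0,0,-0.5],"turn": [0,0,0],"gripper": 1},{"xyz": [0,0,0],"turn": [0,0,0],"gripper": 1}]'

```text
time_s: 17.03
position: [0.4332, 0.2992, 0.1834]
eef_rot: [2.22, 2.22, 0.007]
wrist_force: [0.1, 0.6, -0.3]
width: 0.429
```

Run:
```python
from h import *
go((.4908,-.0694,.18))
see("wrist",[(.4328,.2983,.056,.03)])
```

```text
t 17.03 pos [0.4332 0.2992 0.1834] F [ 0.1  0.6 -0.3] w 0.429 err R(deg) [ -0.2   -0.39 179.99]
(0.4908, -0.0694, 0.18) -> [-14.74   2.3    0.11] rows>= 14.7
wrist (0.4328, 0.2983, 0.056, 0.03) 1497 mid [0.4325 0.298  0.0552] size [0.052 0.052 0.006]
```

play_rows --rows '[{"xyz": [-0.5,0.08,0],"turn": [0,0,0],"gripper": 1},{"xyz": [-1,0.16,0],"turn": [0,0,0],"gripper": 1},{"xyz": [-1,0.16,0],"turn": [0,0,0],"gripper": 1},{"xyz": [-1,0.16,0],"turn": [0,0,0],"gripper": 1},{"xyz": [-1,0.16,0],"turn": [0,0,0],"gripper": 1},{"xyz": [-1,0.16,0],"turn": [0,0,0],"gripper": 1},{"xyz": [-1,0.16,0],"turn": [0,0,0],"gripper": 1},{"xyz": [-1,0.16,0],"turn": [0,0,0],"gripper": 1},{"xyz": [-1,0.16,0],"turn": [0,0,0],"gripper": 1},{"xyz": [-1,0.16,0],"turn": [0,0,0],"gripper": 1}]'

```text
time_s: 17.92
position: [0.4694, 0.0592, 0.1796]
eef_rot: [-2.221, -2.221, 0.002]
wrist_force: [0.2, -0.8, 0.2]
width: 0.433
```

play_rows --rows '[{"xyz": [-1,0.16,0],"turn": [0,0,0],"gripper": 1},{"xyz": [-1,0.16,0],"turn": [0,0,0],"gripper": 1},{"xyz": [-1,0.16,0],"turn": [0,0,0],"gripper": 1},{"xyz": [-1,0.16,0],"turn": [0,0,0],"gripper": 1},{"xyz": [-0.8,0.16,0],"turn": [0,0,0],"gripper": 1},{"xyz": [-0.4,0,0],"turn": [0,0,0],"gripper": 1},{"xyz": [0,0,0.5],"turn": [0,0,0],"gripper": 1},{"xyz": [0,0,0.5],"turn": [0,0,0],"gripper": 1},{"xyz": [0,0,0.5],"turn": [0,0,0],"gripper": 1},{"xyz": [0,0,0],"turn": [0,0,0],"gripper": 1}]'

```text
time_s: 18.75
position: [0.4876, -0.0676, 0.1396]
eef_rot: [-2.215, -2.221, 0.004]
wrist_force: [0.1, -0.3, -0.6]
width: 0.433
```

```bash
cat >> h.py <<'E'
def over(n,rc,rr):
    "held cone vs flask: rim near edge and cone top, before lowering"
    go(G[n][:3]);p=read_camera("wrist");o=get_obs();W=cloud(p).reshape(-1,3);W=W[~np.isnan(W[:,0])];x,y,h,_=G[n];P=o["position"]
    S=W[(abs(W[:,2]-h)<.004)&(np.hypot(W[:,0]-x,W[:,1]-y)<rr+.006)];print("rim est x",round(S[:,0].min()+rr,4),"y",((S[:,1].min()+S[:,1].max())/2).round(4),"ysize",np.ptp(S[:,1]).round(3))
    S=W[(abs(W[:,2]-P[2]-.0115)<.003)&(np.hypot(W[:,0]-P[0],W[:,1]-P[1])<rc+.003)];print("cone",((S.min(0)+S.max(0))/2).round(4),np.ptp(S,0).round(3),"TCP now",P.round(4))
E
python3 - <<'E'
from h import *
over("c",.020,.022)
E
```

```text
t 18.75 pos [ 0.4876 -0.0676  0.1396] F [ 0.1 -0.3 -0.6] w 0.433 err R(deg) [-1.6000e-01  5.0000e-01  1.7984e+02]
(0.4918, -0.0675, 0.106) -> [0.   0.17 1.34] rows>= 1.3
rim est x 0.4907 y -0.0701 ysize 0.044
cone [ 0.4882 -0.0679  0.1523] [0.04  0.041 0.006] TCP now [ 0.4885 -0.0676  0.1408]
```

play_rows --rows '[{"xyz": [-0.06,0.06,0],"turn": [0,0,0],"gripper": 1},{"xyz": [0,0,0],"turn": [0,0,0],"gripper": 1},{"xyz": [0,0,0],"turn": [0,0,0],"gripper": 1},{"xyz": [0,0,0.25],"turn": [0,0,0],"gripper": 1},{"xyz": [0,0,0.25],"turn": [0,0,0],"gripper": 1},{"xyz": [0,0,0.25],"turn": [0,0,0],"gripper": 1},{"xyz": [0,0,0],"turn": [0,0,0],"gripper": 1},{"xyz": [0,0,0],"turn": [0,0,0],"gripper": 1},{"xyz": [0,0,0],"turn": [0,0,0],"gripper": 1},{"xyz": [0,0,0],"turn": [0,0,0],"gripper": 1}]'

```text
time_s: 19.63
position: [0.4918, -0.0709, 0.1242]
eef_rot: [2.221, 2.221, 0.0]
wrist_force: [0.6, 0.2, -0.5]
width: 0.435
```

Run:
```python
from h import *
over("c",.020,.022)
```

```text
t 19.63 pos [ 0.4918 -0.0709  0.1242] F [ 0.6  0.2 -0.5] w 0.435 err R(deg) [ 0.0000e+00 -3.0000e-02  1.7999e+02]
(0.4918, -0.0675, 0.106) -> [0.14 0.   0.73] rows>= 0.7
rim est x 0.4907 y -0.0701 ysize 0.043
cone [ 0.4922 -0.071   0.1357] [0.04  0.041 0.006] TCP now [ 0.4918 -0.0709  0.1242]
```

play_rows --rows '[{"xyz": [0.035,-0.05,0],"turn": [0,0,0],"gripper": 1},{"xyz": [0,0,0.2],"turn": [0,0,0],"gripper": 1},{"xyz": [0,0,0.2],"turn": [0,0,0],"gripper": 1},{"xyz": [0,0,0.15],"turn": [0,0,0],"gripper": 1},{"xyz": [0,0,0.09],"turn": [0,0,0],"gripper": 1},{"xyz": [0,0,0],"turn": [0,0,0],"gripper": 1},{"xyz": [0,0,0],"turn": [0,0,0],"gripper": 1},{"xyz": [0,0,0],"turn": [0,0,0],"gripper": 1},{"xyz": [0,0,0],"turn": [0,0,0],"gripper": 1},{"xyz": [0,0,0],"turn": [0,0,0],"gripper": 1}]'

```text
time_s: 20.52
position: [0.4903, -0.0701, 0.108]
eef_rot: [-2.221, -2.222, 0.0]
wrist_force: [-0.7, -0.0, 1.3]
width: 0.432
```

play_rows --rows '[{"xyz": [0,0,0],"turn": [0,0,0],"gripper": 0.35},{"xyz": [0,0,0],"turn": [0,0,0],"gripper": 0.35},{"xyz": [0,0,0],"turn": [0,0,0],"gripper": 0.35},{"xyz": [0,0,0],"turn": [0,0,0],"gripper": 0.35},{"xyz": [0,0,0],"turn": [0,0,0],"gripper": 0.35},{"xyz": [0,0,-0.4],"turn": [0,0,0],"gripper": 0.35},{"xyz": [0,0,-0.7],"turn": [0,0,0],"gripper": 0.35},{"xyz": [0,0,-0.7],"turn": [0,0,0],"gripper": 0.35},{"xyz": [0,0,-0.7],"turn": [0,0,0],"gripper": 0.35},{"xyz": [0,0,0],"turn": [0,0,0],"gripper": 0.35}]'

```text
time_s: 21.35
position: [0.4926, -0.0699, 0.1742]
eef_rot: [2.217, 2.218, 0.005]
wrist_force: [1.0, -0.5, -0.2]
width: 0.649
```

Run:
```python
from h import *
go((.4328,.2983,.17),(.4328,.2983,.045))
p=see("wrist",[(.4908,-.07,.12,.025)]);cv2.imwrite("pics/w6.png",p["img"][200:,120:520,::-1])
```

```text
t 21.35 pos [ 0.4926 -0.0699  0.1742] F [ 1.  -0.5 -0.2] w 0.649 err R(deg) [ 1.3000e-01 -5.2000e-01  1.7998e+02]
(0.4328, 0.2983, 0.17) -> [14.73 -2.39  0.13] rows>= 14.7
(0.4328, 0.2983, 0.045) -> [ 0.01 -0.03  5.  ] rows>= 5.0
wrist (0.4908, -0.07, 0.12, 0.025) 1531 mid [ 0.4906 -0.071   0.119 ] size [0.04  0.039 0.006]
```

View pics/w6.png

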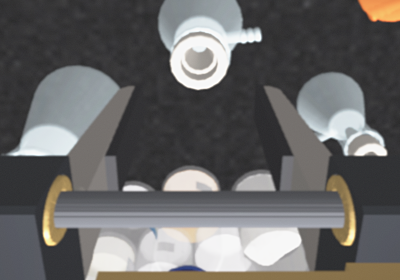

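play_rows --rows '[{"xyz": [0.5,-0.08,0],"turn": [0,0,0],"gripper": 0.1},{"xyz": [1,-0.16,0],"turn": [0,0,0],"gripper": 0.1},{"xyz": [1,-0.16,0],"turn": [0,0,0],"gripper": 0.1},{"xyz": [1,-0.16,0],"turn": [0,0,0],"gripper": 0.1},{"xyz": [1,-0.16,0],"turn": [0,0,0],"gripper": 0.1},{"xyz": [1,-0.16,0],"turn": [0,0,0],"gripper": 0.1},{"xyz": [1,-0.16,0],"turn": [0,0,0],"gripper": 0.1},{"xyz": [1,-0.16,0],"turn": [0,0,0],"gripper": 0.1},{"xyz": [1,-0.16,0],"turn": [0,0,0],"gripper": 0.1},{"xyz": [1,-0.16,0],"turn": [0,0,0],"gripper": 0.1}]'

```text
time_s: 22.23
position: [0.4506, 0.1692, 0.1697]
eef_rot: [-2.219, -2.222, 0.003]
wrist_force: [-0.7, -0.5, -0.6]
width: 0.895
```

play_rows --rows '[{"xyz": [1,-0.16,0],"turn": [0,0,0],"gripper": 0.1},{"xyz": [1,-0.16,0],"turn": [0,0,0],"gripper": 0.1},{"xyz": [1,-0.16,0],"turn": [0,0,0],"gripper": 0.1},{"xyz": [1,-0.16,0],"turn": [0,0,0],"gripper": 0.1},{"xyz": [0.8,-0.15,0],"turn": [0,0,0],"gripper": 0.1},{"xyz": [0.43,0,0],"turn": [0,0,0],"gripper": 0.1},{"xyz": [0,0,0.5],"turn": [0,0,0],"gripper": 0.1},{"xyz": [0,0,0.6],"turn": [0,0,0],"gripper": 0.1},{"xyz": [0,0,0.7],"turn": [0,0,0],"gripper": 0.1},{"xyz": [0,0,0.7],"turn": [0,0,0],"gripper": 0.1}]'

```text
time_s: 23.07
position: [0.4323, 0.2964, 0.106]
eef_rot: [2.222, 2.22, -0.003]
wrist_force: [0.1, -0.3, 0.4]
width: 0.902
```

play_rows --rows '[{"xyz": [0,0,0.7],"turn": [0,0,0],"gripper": 0.1},{"xyz": [0,0,0.7],"turn": [0,0,0],"gripper": 0.1},{"xyz": [0,0,0.5],"turn": [0,0,0],"gripper": 0.1},{"xyz": [0,0,0.4],"turn": [0,0,0],"gripper": 0.1},{"xyz": [0,0,0],"turn": [0,0,0],"gripper": 0.1},{"xyz": [0,0,0],"turn": [0,0,0],"gripper": 0.1},{"xyz": [0,0,0],"turn": [0,0,0],"gripper": 0.1},{"xyz": [0,0,0],"turn": [0,0,0],"gripper": 0.1},{"xyz": [0,0,0],"turn": [0,0,0],"gripper": 0.1},{"xyz": [0,0,0],"turn": [0,0,0],"gripper": 0.1}]'

```text
time_s: 23.9
position: [0.433, 0.2984, 0.0512]
eef_rot: [2.221, 2.221, 0.002]
wrist_force: [0.1, -0.4, -0.3]
width: 0.9
```

play_rows --rows '[{"xyz": [0,0,0.28],"turn": [0,0,0],"gripper": 0.1},{"xyz": [0,0,0],"turn": [0,0,0],"gripper": 0.4},{"xyz": [0,0,0],"turn": [0,0,0],"gripper": 1},{"xyz": [0,0,0],"turn": [0,0,0],"gripper": 1},{"xyz": [0,0,0],"turn": [0,0,0],"gripper": 1},{"xyz": [0,0,0],"turn": [0,0,0],"gripper": 1},{"xyz": [0,0,0],"turn": [0,0,0],"gripper": 1},{"xyz": [0,0,0],"turn": [0,0,0],"gripper": 1},{"xyz": [0,0,0],"turn": [0,0,0],"gripper": 1},{"xyz": [0,0,0],"turn": [0,0,0],"gripper": 1}]' --grip_force 20

```text
time_s: 24.73
position: [0.4325, 0.2983, 0.0436]
eef_rot: [-2.221, -2.222, -0.0]
wrist_force: [-0.3, 0.1, 0.1]
width: 0.56
```

play_rows --rows '[{"xyz": [0,0,-0.3],"turn": [0,0,0],"gripper": 1},{"xyz": [0,0,-0.5],"turn": [0,0,0],"gripper": 1},{"xyz": [0,0,-0.8],"turn": [0,0,0],"gripper": 1},{"xyz": [0,0,-0.8],"turn": [0,0,0],"gripper": 1},{"xyz": [0,0,-0.8],"turn": [0,0,0],"gripper": 1},{"xyz": [0,0,-0.8],"turn": [0,0,0],"gripper": 1},{"xyz": [0,0,-0.8],"turn": [0,0,0],"gripper": 1},{"xyz": [0,0,-0.8],"turn": [0,0,0],"gripper": 1},{"xyz": [0,0,-0.2],"turn": [0,0,0],"gripper": 1},{"xyz": [0,0,0],"turn": [0,0,0],"gripper": 1}]'

```text
time_s: 25.57
position: [0.4334, 0.2988, 0.1906]
eef_rot: [2.22, 2.22, 0.006]
wrist_force: [0.1, -0.1, -0.8]
width: 0.564
```

Run:
```python
from h import *
go((.5865,-.197,.19))
see("wrist",[(.4328,.2983,.042,.037)])
```

```text
t 25.57 pos [0.4334 0.2988 0.1906] F [ 0.1 -0.1 -0.8] w 0.564 err R(deg) [ 1.3e-01  3.3e-01 -1.8e+02]
(0.5865, -0.197, 0.19) -> [-19.83   6.13   0.02] rows>= 19.8
wrist (0.4328, 0.2983, 0.042, 0.037) 1790 mid [0.4309 0.2985 0.0412] size [0.062 0.065 0.006]
```

play_rows --rows '[{"xyz": [-0.5,0.155,0],"turn": [0,0,0],"gripper": 1},{"xyz": [-1,0.31,0],"turn": [0,0,0],"gripper": 1},{"xyz": [-1,0.31,0],"turn": [0,0,0],"gripper": 1},{"xyz": [-1,0.31,0],"turn": [0,0,0],"gripper": 1},{"xyz": [-1,0.31,0],"turn": [0,0,0],"gripper": 1},{"xyz": [-1,0.31,0],"turn": [0,0,0],"gripper": 1},{"xyz": [-1,0.31,0],"turn": [0,0,0],"gripper": 1},{"xyz": [-1,0.31,0],"turn": [0,0,0],"gripper": 1},{"xyz": [-1,0.31,0],"turn": [0,0,0],"gripper": 1},{"xyz": [-1,0.31,0],"turn": [0,0,0],"gripper": 1}]'

```text
time_s: 26.45
position: [0.5054, 0.0592, 0.1872]
eef_rot: [-2.22, -2.221, 0.003]
wrist_force: [0.4, 0.1, -0.9]
width: 0.56
```

play_rows --rows '[{"xyz": [-1,0.31,0],"turn": [0,0,0],"gripper": 1},{"xyz": [-1,0.31,0],"turn": [0,0,0],"gripper": 1},{"xyz": [-1,0.31,0],"turn": [0,0,0],"gripper": 1},{"xyz": [-1,0.31,0],"turn": [0,0,0],"gripper": 1},{"xyz": [-1,0.31,0],"turn": [0,0,0],"gripper": 1},{"xyz": [-1,0.31,0],"turn": [0,0,0],"gripper": 1},{"xyz": [-1,0.31,0],"turn": [0,0,0],"gripper": 1},{"xyz": [-1,0.31,0],"turn": [0,0,0],"gripper": 1},{"xyz": [-1,0.31,0],"turn": [0,0,0],"gripper": 1},{"xyz": [-0.7,0.2,0],"turn": [0,0,0],"gripper": 1}]'

```text
time_s: 27.28
position: [0.5803, -0.1845, 0.1865]
eef_rot: [-2.222, -2.218, 0.003]
wrist_force: [0.7, -0.2, -0.6]
width: 0.561
```

play_rows --rows '[{"xyz": [-0.5,0.2,0],"turn": [0,0,0],"gripper": 1},{"xyz": [-0.13,0,0],"turn": [0,0,0],"gripper": 1},{"xyz": [0,0,0.4],"turn": [0,0,0],"gripper": 1},{"xyz": [0,0,0.4],"turn": [0,0,0],"gripper": 1},{"xyz": [0,0,0.3],"turn": [0,0,0],"gripper": 1},{"xyz": [0,0,0],"turn": [0,0,0],"gripper": 1},{"xyz": [0,0,0],"turn": [0,0,0],"gripper": 1},{"xyz": [0,0,0],"turn": [0,0,0],"gripper": 1},{"xyz": [0,0,0],"turn": [0,0,0],"gripper": 1},{"xyz": [0,0,0],"turn": [0,0,0],"gripper": 1}]'

```text
time_s: 28.12
position: [0.5863, -0.1974, 0.1616]
eef_rot: [2.22, 2.221, 0.0]
wrist_force: [-0.4, 0.0, -0.4]
width: 0.558
```

Run:
```python
from h import *
over("b",.0265,.0275)
```

```text
t 28.12 pos [ 0.5863 -0.1974  0.1616] F [-0.4  0.  -0.4] w 0.558 err R(deg) [ 4.0000e-02 -7.0000e-02  1.7998e+02]
(0.587, -0.195, 0.122) -> [0.1  0.03 1.58] rows>= 1.6
rim est x 0.5858 y -0.1985 ysize 0.054
cone [ 0.5864 -0.1975  0.173 ] [0.053 0.055 0.006] TCP now [ 0.5863 -0.1975  0.1615]
```

play_rows --rows '[{"xyz": [-0.04,-0.02,0.1],"turn": [0,0,0],"gripper": 1},{"xyz": [0,0,0.3],"turn": [0,0,0],"gripper": 1},{"xyz": [0,0,0.3],"turn": [0,0,0],"gripper": 1},{"xyz": [0,0,0.3],"turn": [0,0,0],"gripper": 1},{"xyz": [0,0,0.3],"turn": [0,0,0],"gripper": 1},{"xyz": [0,0,0.15],"turn": [0,0,0],"gripper": 1},{"xyz": [0,0,0],"turn": [0,0,0],"gripper": 1},{"xyz": [0,0,0],"turn": [0,0,0],"gripper": 1},{"xyz": [0,0,0],"turn": [0,0,0],"gripper": 1},{"xyz": [0,0,0],"turn": [0,0,0],"gripper": 1}]'

```text
time_s: 29.0
position: [0.5856, -0.1984, 0.1249]
eef_rot: [2.221, 2.222, 0.0]
wrist_force: [-0.8, -0.6, -1.4]
width: 0.562
```

Run:
```python
from h import *
over("b",.0265,.0275)
```

```text
t 29.0 pos [ 0.5856 -0.1984  0.1249] F [-0.8 -0.6 -1.4] w 0.562 err R(deg) [ 0.0000e+00 -1.0000e-02  1.7999e+02]
(0.587, -0.195, 0.122) -> [0.14 0.06 0.12] rows>= 0.1
rim est x 0.5857 y -0.1954 ysize 0.06
cone [ 0.5855 -0.1985  0.1364] [0.053 0.055 0.006] TCP now [ 0.5856 -0.1985  0.1249]
```

play_rows --rows '[{"xyz": [0,0,0.03],"turn": [0,0,0],"gripper": 1},{"xyz": [0,0,0],"turn": [0,0,0],"gripper": 0.15},{"xyz": [0,0,0],"turn": [0,0,0],"gripper": 0.15},{"xyz": [0,0,0],"turn": [0,0,0],"gripper": 0.15},{"xyz": [0,0,0],"turn": [0,0,0],"gripper": 0.15},{"xyz": [0,0,-0.4],"turn": [0,0,0],"gripper": 0.15},{"xyz": [0,0,-0.8],"turn": [0,0,0],"gripper": 0.15},{"xyz": [0,0,-0.8],"turn": [0,0,0],"gripper": 0.15},{"xyz": [0,0,-0.8],"turn": [0,0,0],"gripper": 0.15},{"xyz": [0,0,0],"turn": [0,0,0],"gripper": 0.15}]'

```text
time_s: 29.88
position: [0.5881, -0.1987, 0.199]
eef_rot: [2.216, 2.217, 0.005]
wrist_force: [0.7, -0.3, -0.1]
width: 0.848
```

Run:
```python
from h import *
go((.4325,.2983,.19),(.4325,.2983,.032))
p=see("wrist",[(.5857,-.1985,.136,.032)]);cv2.imwrite("pics/w7.png",p["img"][150:,120:520,::-1])
see("top",[(.434,.301,.042,.037)])
```

```text
t 29.88 pos [ 0.5881 -0.1987  0.199 ] F [ 0.7 -0.3 -0.1] w 0.848 err R(deg) [  0.21  -0.64 179.98]
(0.4325, 0.2983, 0.19) -> [19.88 -6.22  0.27] rows>= 19.9
(0.4325, 0.2983, 0.032) -> [ 0.01 -0.04  6.32] rows>= 6.3
wrist (0.5857, -0.1985, 0.136, 0.032) 2300 mid [ 0.586  -0.1995  0.1351] size [0.053 0.052 0.006]
top (0.434, 0.301, 0.042, 0.037) 223 mid [0.4345 0.3006 0.042 ] size [0.065 0.065 0.008]
```

View pics/w7.png

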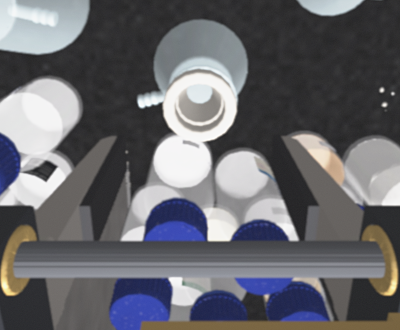

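play_rows --rows '[{"xyz": [0.5,-0.155,0],"turn": [0,0,0],"gripper": 0},{"xyz": [1,-0.31,0],"turn": [0,0,0],"gripper": 0},{"xyz": [1,-0.31,0],"turn": [0,0,0],"gripper": 0},{"xyz": [1,-0.31,0],"turn": [0,0,0],"gripper": 0},{"xyz": [1,-0.31,0],"turn": [0,0,0],"gripper": 0},{"xyz": [1,-0.31,0],"turn": [0,0,0],"gripper": 0},{"xyz": [1,-0.31,0],"turn": [0,0,0],"gripper": 0},{"xyz": [1,-0.31,0],"turn": [0,0,0],"gripper": 0},{"xyz": [1,-0.31,0],"turn": [0,0,0],"gripper": 0},{"xyz": [1,-0.31,0],"turn": [0,0,0],"gripper": 0}]'

```text
time_s: 30.82
position: [0.5098, 0.0408, 0.1929]
eef_rot: [-2.219, -2.221, 0.003]
wrist_force: [0.1, -0.2, -0.2]
width: 1.003
```

play_rows --rows '[{"xyz": [1,-0.31,0],"turn": [0,0,0],"gripper": 0},{"xyz": [1,-0.31,0],"turn": [0,0,0],"gripper": 0},{"xyz": [1,-0.31,0],"turn": [0,0,0],"gripper": 0},{"xyz": [1,-0.31,0],"turn": [0,0,0],"gripper": 0},{"xyz": [1,-0.31,0],"turn": [0,0,0],"gripper": 0},{"xyz": [1,-0.31,0],"turn": [0,0,0],"gripper": 0},{"xyz": [1,-0.31,0],"turn": [0,0,0],"gripper": 0},{"xyz": [1,-0.31,0],"turn": [0,0,0],"gripper": 0},{"xyz": [1,-0.31,0],"turn": [0,0,0],"gripper": 0},{"xyz": [0.8,-0.22,0],"turn": [0,0,0],"gripper": 0}]'

```text
time_s: 31.65
position: [0.4338, 0.2859, 0.1931]
eef_rot: [-2.218, -2.223, 0.003]
wrist_force: [-0.8, 0.3, -0.8]
width: 0.997
```

play_rows --rows '[{"xyz": [0.57,-0.17,0],"turn": [0,0,0],"gripper": 0},{"xyz": [0,0,0.5],"turn": [0,0,0],"gripper": 0},{"xyz": [0,0,0.8],"turn": [0,0,0],"gripper": 0},{"xyz": [0,0,0.8],"turn": [0,0,0],"gripper": 0},{"xyz": [0,0,0.8],"turn": [0,0,0],"gripper": 0},{"xyz": [0,0,0.8],"turn": [0,0,0],"gripper": 0},{"xyz": [0,0,0.8],"turn": [0,0,0],"gripper": 0},{"xyz": [0,0,0.5],"turn": [0,0,0],"gripper": 0},{"xyz": [0,0,0],"turn": [0,0,0],"gripper": 0},{"xyz": [0,0,0],"turn": [0,0,0],"gripper": 0}]'

```text
time_s: 32.48
position: [0.4315, 0.2975, 0.0682]
eef_rot: [-2.221, -2.221, 0.004]
wrist_force: [0.2, -0.7, 0.5]
width: 1.0
```

Run:
```python
from h import *
go((.433,.2983,.03))
see("wrist",[(.433,.2983,.042,.037)])
```

```text
t 32.48 pos [0.4315 0.2975 0.0682] F [ 0.2 -0.7  0.5] w 1.0 err R(deg) [1.0000e-01 1.9000e-01 1.7999e+02]
(0.433, 0.2983, 0.03) -> [0.03 0.06 1.53] rows>= 1.5
wrist (0.433, 0.2983, 0.042, 0.037) 4355 mid [0.4328 0.2983 0.0411] size [0.066 0.065 0.006]
```

play_rows --rows '[{"xyz": [0.02,0.04,0.5],"turn": [0,0,0],"gripper": 0},{"xyz": [0,0,0.5],"turn": [0,0,0],"gripper": 0},{"xyz": [0,0,0.4],"turn": [0,0,0],"gripper": 0},{"xyz": [0,0,0.12],"turn": [0,0,0],"gripper": 0},{"xyz": [0,0,0],"turn": [0,0,0],"gripper": 0},{"xyz": [0,0,0],"turn": [0,0,0],"gripper": 0},{"xyz": [0,0,0],"turn": [0,0,0],"gripper": 0},{"xyz": [0,0,0],"turn": [0,0,0],"gripper": 0},{"xyz": [0,0,0],"turn": [0,0,0],"gripper": 0},{"xyz": [0,0,0],"turn": [0,0,0],"gripper": 0}]'

```text
time_s: 33.37
position: [0.4335, 0.2988, 0.0314]
eef_rot: [2.221, 2.221, 0.001]
wrist_force: [-0.2, 0.8, -0.0]
width: 0.998
```

play_rows --rows '[{"xyz": [0,0,0],"turn": [0,0,0],"gripper": 0.2},{"xyz": [0,0,0],"turn": [0,0,0],"gripper": 0.3},{"xyz": [0,0,0],"turn": [0,0,0],"gripper": 1},{"xyz": [0,0,0],"turn": [0,0,0],"gripper": 1},{"xyz": [0,0,0],"turn": [0,0,0],"gripper": 1},{"xyz": [0,0,0],"turn": [0,0,0],"gripper": 1},{"xyz": [0,0,0],"turn": [0,0,0],"gripper": 1},{"xyz": [0,0,0],"turn": [0,0,0],"gripper": 1},{"xyz": [0,0,0],"turn": [0,0,0],"gripper": 1},{"xyz": [0,0,0],"turn": [0,0,0],"gripper": 1}]' --grip_force 25

```text
time_s: 34.2
position: [0.4333, 0.2987, 0.0311]
eef_rot: [2.221, 2.222, 0.0]
wrist_force: [0.1, 0.1, 0.3]
width: 0.705
```

play_rows --rows '[{"xyz": [0,0,-0.3],"turn": [0,0,0],"gripper": 1},{"xyz": [0,0,-0.6],"turn": [0,0,0],"gripper": 1},{"xyz": [0,0,-0.9],"turn": [0,0,0],"gripper": 1},{"xyz": [0,0,-0.9],"turn": [0,0,0],"gripper": 1},{"xyz": [0,0,-0.9],"turn": [0,0,0],"gripper": 1},{"xyz": [0,0,-0.9],"turn": [0,0,0],"gripper": 1},{"xyz": [0,0,-0.9],"turn": [0,0,0],"gripper": 1},{"xyz": [0,0,-0.9],"turn": [0,0,0],"gripper": 1},{"xyz": [0,0,-0.7],"turn": [0,0,0],"gripper": 1},{"xyz": [0,0,-0.2],"turn": [0,0,0],"gripper": 1}]'

```text
time_s: 35.03
position: [0.4342, 0.2997, 0.2141]
eef_rot: [2.22, 2.221, 0.007]
wrist_force: [0.7, -0.4, -1.0]
width: 0.7
```

play_rows --rows '[{"xyz": [-0.5,0.06,0],"turn": [0,0,0],"gripper": 1},{"xyz": [-0.9,0.11,0],"turn": [0,0,0],"gripper": 1},{"xyz": [-0.9,0.11,0],"turn": [0,0,0],"gripper": 1},{"xyz": [-0.9,0.11,0],"turn": [0,0,0],"gripper": 1},{"xyz": [-0.9,0.11,0],"turn": [0,0,0],"gripper": 1},{"xyz": [-0.9,0.11,0],"turn": [0,0,0],"gripper": 1},{"xyz": [-0.9,0.11,0],"turn": [0,0,0],"gripper": 1},{"xyz": [-0.9,0.11,0],"turn": [0,0,0],"gripper": 1},{"xyz": [-0.9,0.11,0],"turn": [0,0,0],"gripper": 1},{"xyz": [-0.9,0.11,0],"turn": [0,0,0],"gripper": 1}]'

```text
time_s: 35.87
position: [0.459, 0.0824, 0.2105]
eef_rot: [-2.221, -2.221, 0.002]
wrist_force: [0.0, -0.3, -0.1]
width: 0.7
```

play_rows --rows '[{"xyz": [-0.9,0.11,0],"turn": [0,0,0],"gripper": 1},{"xyz": [-0.9,0.11,0],"turn": [0,0,0],"gripper": 1},{"xyz": [-0.9,0.11,0],"turn": [0,0,0],"gripper": 1},{"xyz": [-0.9,0.11,0],"turn": [0,0,0],"gripper": 1},{"xyz": [-0.9,0.11,0],"turn": [0,0,0],"gripper": 1},{"xyz": [-0.9,0.11,0],"turn": [0,0,0],"gripper": 1},{"xyz": [-0.9,0.11,0],"turn": [0,0,0],"gripper": 1},{"xyz": [-0.9,0.11,0],"turn": [0,0,0],"gripper": 1},{"xyz": [-0.9,0.11,0],"turn": [0,0,0],"gripper": 1},{"xyz": [-0.9,0.11,0],"turn": [0,0,0],"gripper": 1}]'

```text
time_s: 36.7
position: [0.4865, -0.1423, 0.2104]
eef_rot: [-2.22, -2.221, 0.001]
wrist_force: [-0.5, 0.0, -0.1]
width: 0.702
```

Run:
```python
from h import *
go((.515,-.3665,.2))
print(np.round(get_obs()["joint_positions"],2))
see("wrist",["a"])
```

```text
t 36.7 pos [ 0.4865 -0.1423  0.2104] F [-0.5  0.  -0.1] w 0.702 err R(deg) [-2.0000e-02  1.2000e-01  1.7998e+02]
(0.515, -0.3665, 0.2) -> [-8.97  1.14  0.41] rows>= 9.0
[ 0.79  0.32 -0.68  1.92  0.24  0.99  1.58]
wrist a 1131 mid [ 0.5137 -0.3627  0.139 ] size [0.066 0.059 0.006]
```

play_rows --rows '[{"xyz": [-1,0.14,0],"turn": [0,0,0],"gripper": 1},{"xyz": [-1,0.14,0],"turn": [0,0,0],"gripper": 1},{"xyz": [-1,0.14,0],"turn": [0,0,0],"gripper": 1},{"xyz": [-1,0.14,0],"turn": [0,0,0],"gripper": 1},{"xyz": [-1,0.14,0],"turn": [0,0,0],"gripper": 1},{"xyz": [-1,0.14,0],"turn": [0,0,0],"gripper": 1},{"xyz": [-1,0.14,0],"turn": [0,0,0],"gripper": 1},{"xyz": [-0.8,0.14,0],"turn": [0,0,0],"gripper": 1},{"xyz": [-0.6,0,0],"turn": [0,0,0],"gripper": 1},{"xyz": [-0.4,0,0],"turn": [0,0,0],"gripper": 1}]'

```text
time_s: 37.58
position: [0.5144, -0.3627, 0.2101]
eef_rot: [-2.222, -2.219, 0.001]
wrist_force: [0.2, 0.5, -0.7]
width: 0.7
```

play_rows --rows '[{"xyz": [0,0,0.4],"turn": [0,0,0],"gripper": 1},{"xyz": [0,0,0.4],"turn": [0,0,0],"gripper": 1},{"xyz": [0,0,0.3],"turn": [0,0,0],"gripper": 1},{"xyz": [0,0,0],"turn": [0,0,0],"gripper": 1},{"xyz": [0,0,0],"turn": [0,0,0],"gripper": 1},{"xyz": [0,0,0],"turn": [0,0,0],"gripper": 1},{"xyz": [0,0,0],"turn": [0,0,0],"gripper": 1},{"xyz": [0,0,0],"turn": [0,0,0],"gripper": 1},{"xyz": [0,0,0],"turn": [0,0,0],"gripper": 1},{"xyz": [0,0,0],"turn": [0,0,0],"gripper": 1}]'

```text
time_s: 38.42
position: [0.5153, -0.3614, 0.1839]
eef_rot: [2.221, 2.221, -0.0]
wrist_force: [-0.1, 0.1, -0.5]
width: 0.704
```

Run:
```python
from h import *
over("a",.033,.0335)
p=read_camera("wrist");cv2.imwrite("pics/w8.png",p["img"][150:,120:520,::-1])
```

```text
t 38.42 pos [ 0.5153 -0.3614  0.1839] F [-0.1  0.1 -0.5] w 0.704 err R(deg) [ 3.0000e-02 -3.0000e-02  1.7999e+02]
(0.5155, -0.364, 0.14) -> [-0.11  0.01  1.76] rows>= 1.8
rim est x 0.5138 y -0.3684 ysize 0.065
cone [ 0.5146 -0.3612  0.1953] [0.065 0.069 0.006] TCP now [ 0.5152 -0.3613  0.1838]
```

View pics/w8.png

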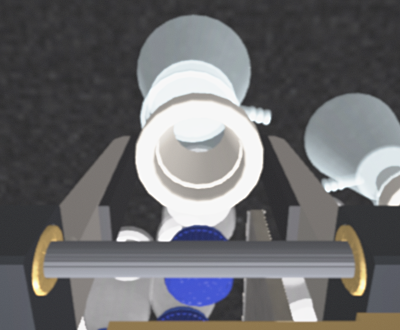

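play_rows --rows '[{"xyz": [-0.24,-0.03,0],"turn": [0,0,0],"gripper": 1},{"xyz": [0,0,0],"turn": [0,0,0],"gripper": 1},{"xyz": [0,0,0.2],"turn": [0,0,0],"gripper": 1},{"xyz": [0,0,0.2],"turn": [0,0,0],"gripper": 1},{"xyz": [0,0,0.2],"turn": [0,0,0],"gripper": 1},{"xyz": [0,0,0.2],"turn": [0,0,0],"gripper": 1},{"xyz": [0,0,0],"turn": [0,0,0],"gripper": 1},{"xyz": [0,0,0],"turn": [0,0,0],"gripper": 1},{"xyz": [0,0,0],"turn": [0,0,0],"gripper": 1},{"xyz": [0,0,0],"turn": [0,0,0],"gripper": 1}]'

```text
time_s: 39.35
position: [0.5146, -0.3673, 0.1638]
eef_rot: [2.221, 2.221, 0.0]
wrist_force: [0.4, -0.2, -0.4]
width: 0.704
```

Run:
```python
from h import *
G["a"]=(.5142,-.367,.14,.036)
over("a",.033,.0335)
p=read_camera("wrist");W=cloud(p).reshape(-1,3)
S=W[(abs(W[:,2]-.138)<.003)&(np.hypot(W[:,0]-.5142,W[:,1]+.367)<.039)];print("circle fit",len(S),circ(S[:,:2]),S[:,1].min(),S[:,1].max())
```

```text
t 39.35 pos [ 0.5146 -0.3673  0.1638] F [ 0.4 -0.2 -0.4] w 0.704 err R(deg) [ 3.0000e-02 -4.0000e-02  1.7998e+02]
(0.5142, -0.367, 0.14) -> [ 0.01 -0.02  0.95] rows>= 1.0
rim est x 0.514 y -0.3671 ysize 0.064
cone [ 0.5142 -0.3673  0.1754] [0.065 0.069 0.006] TCP now [ 0.5146 -0.3674  0.1639]
circle fit 1295 (array([ 0.50496379, -0.36739535]), np.float64(0.0249572469446201)) -0.3989487590946762 -0.3354947490653538
```

play_rows --rows '[{"xyz": [0,0,0.2],"turn": [0,0,0],"gripper": 1},{"xyz": [0,0,0.2],"turn": [0,0,0],"gripper": 1},{"xyz": [0,0,0.2],"turn": [0,0,0],"gripper": 1},{"xyz": [0,0,0.12],"turn": [0,0,0],"gripper": 1},{"xyz": [0,0,0.08],"turn": [0,0,0],"gripper": 1},{"xyz": [0,0,0],"turn": [0,0,0],"gripper": 1},{"xyz": [0,0,0],"turn": [0,0,0],"gripper": 1},{"xyz": [0,0,0],"turn": [0,0,0],"gripper": 1},{"xyz": [0,0,0],"turn": [0,0,0],"gripper": 1},{"xyz": [0,0,0],"turn": [0,0,0],"gripper": 1}]'

```text
time_s: 40.28
position: [0.5145, -0.3673, 0.1437]
eef_rot: [2.221, 2.221, 0.0]
wrist_force: [0.1, 0.3, -0.3]
width: 0.701
```

play_rows --rows '[{"xyz": [0,0,0.03],"turn": [0,0,0],"gripper": 1},{"xyz": [0,0,0],"turn": [0,0,0],"gripper": 1},{"xyz": [0,0,0],"turn": [0,0,0],"gripper": 0},{"xyz": [0,0,0],"turn": [0,0,0],"gripper": 0},{"xyz": [0,0,0],"turn": [0,0,0],"gripper": 0},{"xyz": [0,0,0],"turn": [0,0,0],"gripper": 0},{"xyz": [0,0,-0.4],"turn": [0,0,0],"gripper": 0},{"xyz": [0,0,-0.8],"turn": [0,0,0],"gripper": 0},{"xyz": [0,0,-0.8],"turn": [0,0,0],"gripper": 0},{"xyz": [0,0,-0.8],"turn": [0,0,0],"gripper": 0}]'

```text
time_s: 41.12
position: [0.5145, -0.3671, 0.2143]
eef_rot: [-2.221, -2.222, -0.0]
wrist_force: [0.2, -0.1, 0.7]
width: 1.001
```

play_rows --rows '[{"xyz": [0,0,-0.8],"turn": [0,0,0],"gripper": 0},{"xyz": [0,-0.6,-0.4],"turn": [0,0,0],"gripper": 0},{"xyz": [0,-0.8,0],"turn": [0,0,0],"gripper": 0},{"xyz": [0,-0.8,0],"turn": [0,0,0],"gripper": 0},{"xyz": [0,-0.8,0],"turn": [0,0,0],"gripper": 0},{"xyz": [0,-0.4,0],"turn": [0,0,0],"gripper": 0},{"xyz": [0,0,0],"turn": [0,0,0],"gripper": 0},{"xyz": [0,0,0],"turn": [0,0,0],"gripper": 0},{"xyz": [0,0,0],"turn": [0,0,0],"gripper": 0},{"xyz": [0,0,0],"turn": [0,0,0],"gripper": 0}]'

```text
time_s: 41.95
position: [0.4306, -0.3669, 0.2429]
eef_rot: [2.22, 2.223, 0.001]
wrist_force: [0.2, -0.0, -0.8]
width: 1.002
```

Run:
```python
from h import *
t=[(.578,.07,.104,.02),(.492,-.068,.12,.025),(.587,-.196,.136,.032),(.515,-.365,.154,.038)]
see("wrist",t); p=see("top",t+[(.6314,-.3584,.156,.03),(.6,.42,.19,.03)])
c=p["img"][170:300,120:490,::-1];cv2.imwrite("pics/end.png",cv2.resize(c,None,fx=2.1,fy=2.1,interpolation=cv2.INTER_CUBIC))
go((.5,-.36,.25))
```

```text
wrist (0.578, 0.07, 0.104, 0.02) few 0
wrist (0.492, -0.068, 0.12, 0.025) 539 mid [ 0.4907 -0.0788  0.119 ] size [0.039 0.027 0.006]
wrist (0.587, -0.196, 0.136, 0.032) few 0
wrist (0.515, -0.365, 0.154, 0.038) 2172 mid [ 0.5137 -0.3686  0.153 ] size [0.066 0.065 0.006]
top (0.578, 0.07, 0.104, 0.02) 66 mid [0.5799 0.0701 0.1041] size [0.025 0.025 0.007]
top (0.492, -0.068, 0.12, 0.025) 108 mid [ 0.4918 -0.0686  0.12  ] size [0.037 0.037 0.008]
top (0.587, -0.196, 0.136, 0.032) 178 mid [ 0.5869 -0.1958  0.1361] size [0.052 0.05  0.008]
top (0.515, -0.365, 0.154, 0.038) 264 mid [ 0.5158 -0.3638  0.154 ] size [0.063 0.065 0.008]
top (0.6314, -0.3584, 0.156, 0.03) 292 mid [ 0.6312 -0.3586  0.156 ] size [0.049 0.05  0.008]
top (0.6, 0.42, 0.19, 0.03) 20 mid [0.6018 0.4217 0.1896] size [0.021 0.008 0.007]
t 42.05 pos [ 0.4303 -0.3669  0.2427] F [-0.9  0.1 -1.1] w 1.002 err R(deg) [-5.0000e-02 -3.0000e-02  1.7992e+02]
(0.5, -0.36, 0.25) -> [ 0.27  2.79 -0.29] rows>= 2.8
```

View pics/end.png

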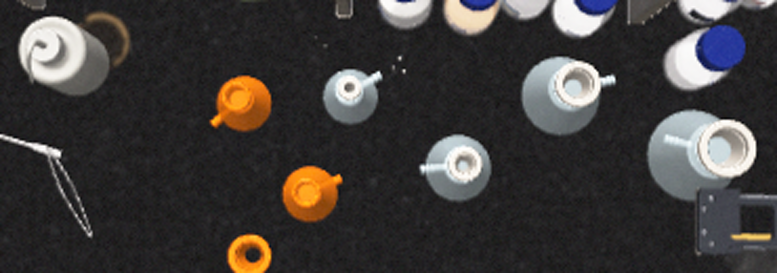

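All four cones are seated with their tops at the expected heights of 104, 120, 136 and 154 mm. The flasks are standing, the bottles haven't moved, and the robot is clear of everything.

```bash
python3 -c "
from cell import *
print(job_done())"
```

```text
the job is handed in; nothing more can be done
None
```

All four cones are out of the nest and seated narrow end down in their matching glass flasks, and I handed the job in at about 42 s of robot time. I placed them smallest first because that is how the nest comes apart.

- **Seating:** In the last top-camera check the cone tops were at 104, 120, 136 and 154 mm, which is what collars resting on the rims should give. All four flasks were standing.
- **Left alone:** The wash bottle and the blue-capped bottle were within about 2 mm of where they started, which is within measuring error. I did not touch the orange look-alikes.
- **Disagreement:** The wrist camera read positions about 2.5 mm lower in y and heights about 1 mm lower than the top camera, the same for every item, so I put it down to calibration. In the final wrist view the two middle-distance cones were cut off or out of view, and those rest on the top camera and on the close-up checks made right after each was placed.

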